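# Free a stuck microscope eyepiece and load it in the lens inspector

### The arm

A 6-joint arm with a two-finger parallel gripper is mounted at the origin on the work surface. World frame = base frame: x ahead of the robot, y to its left, z up, the work surface at z = 0. Lengths are in m, angles in rad, forces in N, time in s.
With the tool pointing down it reaches from about 0.3 to 0.775 m from the base axis. Payload 14.6 kg.
Tool frame: the origin (TCP) lies at the very end of the fingers, on their centre line; the grasp point (between the pads) lies 19 mm behind it; x points along the fingers, z is the direction in which the jaws open and shut, and the axes are right-handed (so a half turn about x gives the same grasp; the last joint's range is limited). The gripper opens to 94 mm and grips with 3 to 60 N. Pads are 16 mm wide; open, the fingers measure 119 mm over their backs; the gripper's body (75 mm by 177 mm) begins 78 mm behind the grasp point.
Start: joints at [-1.23, 0.3, 1.521, -0, 1.321, -0.067], TCP at [0.218, -0.505, 0.205] pointing down, gripper open.
Joint ranges: [-3.03, 3.03], [-0.79, 2.21], [0.23, 2.52], [-1.04, 4.18], [0, 3.07], [-2.55, 2.55]. Speed limits (rad/s): [2.22, 2.22, 2.57, 3.14, 3.14, 3.14].

### API

Orientations are given as [roll, pitch, yaw] about the fixed x, y, z axes, in that order (R = Rz(yaw) Ry(pitch) Rx(roll)).
In Python, from station import ctrl gives the robot as it stands. The module is installed in compiled form; this text tells all that it offers.
- The arm moves only by the tool servo_tool, never from a script. Its argument "motion" is one flat list of numbers, 4 for each row, row after row: the shift along the tool's x, y, z in mm, then the turn about the tool's x in degrees. In form: [dx, dy, dz, roll, dx, dy, dz, roll, ...]. A call has 1 to 20 rows; each row is the pose to reach, as a shift and turn from the pose commanded when the call began, along the tool's axes at that moment; what a row does not reach only later rows make up. A row lasts 1/8 s, in which the tool goes at most 62.5 mm and 10.7 degrees, less where a joint would pass 70% of its speed; a pose out of reach is approached as far as the arm can. A call with a gripper value outside its range is refused whole. "gripper" is the opening, from 0 (shut) to 1 (fully open), set as the call begins (left out, the last holds). The fingers move at their own pace and stop on an object; "force" is the grip in N (left out, the last holds). Time passes only in rows, so rows that repeat a pose let the fingers close. It gives the time, the measured TCP pose, the force and the opening at its end, in the units of the state.
- ctrl.get_obs(): the state, without advancing time (a new reading comes with each control period).
- ctrl.camera(name): name is "scene" or "top"; returns a dict with "color" (400x640x3 uint8, red, green, blue), "z_map" (400x640 float32, m along the optical axis (not along the pixel's ray), 0 where there is no reading), "fx", "fy", "cx", "cy" (pixels), "rvec" (rotation vector, rad) and "tvec" (3), from world to camera coordinates, as OpenCV has them. Camera axes: x right, y down, z forward; pixel columns grow to the right and rows downward; lengths in m; the calibration is good to about 2 mm. A picture is of the moment at which its call begins.
- ctrl.hand_in(): hands the job in, once; it reports no verdict.
The state is a dict: "time_s": time; "qpos": joint angles; "joint_vel": joint speeds; "tau": joint torques, N m; "ee_pos": TCP position; "eef_rot": TCP orientation; "force": force on the tool from outside, world axes, zero at the start; "moment": the same for the moment, N m; "grip_width": finger opening in m.
Only numpy, scipy, OpenCV 4.12 (cv2) and the standard library are available. Lean on these libraries where they do the work, as an engineer would, in place of code of your own. Each camera call takes 0.05 s, during which the arm holds its last target.

### The job

The eyepiece is stuck in the leaning tube of the microscope head: work it out by twisting it to and fro while you pull, at least ten degrees to each side and at least twice each way before it leaves the tube. Without laying it on the bench, stand it upright, barrel end down, in the middle of the raised sprung pad of the cream lens inspection unit, press it down and hold it there until the red catch has slid fully in over the pad's lug. Then let go, leaving the eyepiece standing on the held-down pad, and leave the positioner, the wafer case and the jar alone.

Things in the scene. Friction and masses are not known exactly. Their poses are not given: they have to be found in the camera images.
- eyepiece_center (a point): Black eyepiece, 90 mm long, 0.18 kg: steel barrel 30 mm in diameter, 32 mm long, then a straight ribbed black body 40 mm in diameter, 58 mm long (grip here), thin blue ring near the eye end. Point: on its axis, 45 mm from either end. z axis: barrel end to eye end; x axis: to the white index line. At the start the point is 13 mm outside the tube's mouth and the 58 mm body stands free.
- eyepiece_mark (a point): The white index line on the eyepiece: the point on the body's surface, 20 mm from the axis and 15 mm nearer the eye end than eyepiece_center. At the start it lies on the tube's far upper side (scope's y = 0); a turn of ten degrees moves it 3.5 mm in the scope's y. Axes as eyepiece_center.
- scope: Black microscope head fixed on an aluminium foot (170 x 130 mm, about 165 mm high). Origin: on the bench under it; x points away from its tube, z up. Its only tube leans 33 degrees from vertical towards the scope's -x, so the tube's outward direction is (-0.545, 0, 0.839) in its axes. The tube is 40 mm in outer diameter and stands about 45 mm clear of the housing.
- tube_mouth (a point): Centre of the tube's mouth, at (-55, 0, 165) mm in the scope's frame and with its axes (not tilted); the eyepiece's shoulder rests on it. Spring balls in the tube grip the barrel: a straight pull takes about 26 N, a twist about 0.5 N m; while being twisted, 10 to 18 N of pull draws it out. Full grip for the first 8 mm out, half to 24 mm; the barrel is clear at 32 mm.
- station: Lens inspection unit fixed to the bench: cream box 150 x 170 x 60 mm (x, y, z), blue panel on its -x face. Origin: centre of its underside, z up.
- pad_top (a point): Centre of the top of the sprung round pad (60 mm in diameter, green with a white ring), in the middle of the station; up, it stands 82 mm above the bench. It moves straight down.
- pad (a joint): How far the pad is pressed down, m: 0 up, 0.014 at its stop. About 4 N to start it, 10 N at the stop; the eyepiece's weight alone does not sink it. The catch can enter once the pad is 10 mm down and needs it held there about 1.5 s; let up too early, it does not catch fully. Released, the caught pad stays at about 0.010.
- catch (a joint): How far the red catch has slid in over the pad's lug, m: 0 out (resting against the lug's end), 0.008 fully in. It is driven by its own damped spring and need not be touched.
- catch_tab (a point): Top of the catch's red tab, on the station's +y side, 74 mm from the pad's centre when out, 66 mm when in, 92 mm above the bench.
- positioner: Bystander: loose cream micropositioner, 85 x 55 x 75 mm. Origin: centre of its underside.
- wafer_case: Bystander: loose round blue wafer case with a pale lid, 114 mm in diameter, 23 mm high. Origin: centre of its underside.
- wipe_jar: Bystander: loose amber jar with a white cap, 56 mm in diameter, 75 mm high. Origin: centre of its underside.
There are look-alikes about, which are no part of the job. What is shaped like the station but orange is not meant.

How it is judged:
By the outcome, as a careful person would: the job done as asked, in the order asked, and still so for the second after the job is handed in, with the robot touching nothing.
It also fails if it takes over 54 s, if anything falls off the work surface, if the arm or the gripper's body presses on something with over 40 N, if the wrist force passes 120 N, or if a joint passes its speed limit or range.

## Working session

There is one attempt and no reset: what is moved stays moved. The work goes in short steps, Python scripts to look and compute and a tool call to move; the robot and the scene stay as the last step left them, time stands still between calls to the robot, and variables do not carry over. Pictures are saved under pics/ and viewed, and the job is handed in when it is done.

Besides the shell and the picture viewer there is one more tool, called after "Call:" by a JSON object that holds its "op" and its "data". servo_tool: Moves the arm, as the interface text tells. Its arguments: {"type":"object","properties":{"motion":{"type":"array","items":{"type":"number"}},"gripper":{"type":"number"},"force":{"type":"number"}},"required":["motion"]}

```bash
mkdir -p pics; cat > h.py <<'E'
import numpy as np, cv2
from station import ctrl
def cam(n):
    c=ctrl.camera(n); c['R']=cv2.Rodrigues(np.array(c['rvec'],float))[0]; c['t']=np.array(c['tvec'],float).ravel(); return c
def cloud(c):
    z=c['z_map'].astype(float); v,u=np.mgrid[0:z.shape[0],0:z.shape[1]]
    P=np.stack([(u-c['cx'])/c['fx']*z,(v-c['cy'])/c['fy']*z,z],-1)
    W=(P-c['t'])@c['R']; W[z==0]=np.nan; return W
def ray(c,u,v,h):
    d=np.array([(u-c['cx'])/c['fx'],(v-c['cy'])/c['fy'],1])@c['R']; o=-c['t']@c['R']
    return o+d*(h-o[2])/d[2]
def proj(c,p):
    q=c['R']@np.array(p,float)+c['t']; return c['fx']*q[0]/q[2]+c['cx'],c['fy']*q[1]/q[2]+c['cy']
def save(img,n): cv2.imwrite('pics/'+n,cv2.cvtColor(img,cv2.COLOR_RGB2BGR))
E
python3 - <<'E'
from h import *
for n in('scene','top'):
    c=cam(n); save(c['color'],n+'0.png'); print(n,c['fx'],-c['t']@c['R'],c['R'][2]); np.savez('/tmp/'+n+'0.npz',**{k:c[k] for k in c})
o=ctrl.get_obs()
for k in o: print(k,o[k])
E
```

```text
scene 464.2665935084727 [1.38487312 0.71637139 0.95301353] [-0.63705009 -0.50797208 -0.57976853]
top 514.2446987719774 [ 0.17789655 -0.00983238  1.62397318] [ 0.20421667  0.00226399 -0.97892309]
time_s 0.1
qpos [-1.22961652e+00  3.00419462e-01  1.52154294e+00 -3.18255747e-05
  1.32067396e+00 -6.66078887e-02]
joint_vel [ 0.00018479 -0.00173099 -0.00100584 -0.00094831 -0.00073186 -0.00308111]
tau [ 3.93862929e-04 -5.32645583e+01 -3.53285551e+01  7.09389593e-02
  2.34849192e-02 -7.06622336e-05]
ee_pos [ 0.2180239  -0.50467994  0.20493078]
eef_rot [3.10451222 1.56975216 1.94151149]
force [ 0.00127197 -0.91748795  0.04028961]
moment [ 0.01051924 -0.03853367 -0.01669922]
grip_width 0.09432759052772852
```

View pics/scene0.png

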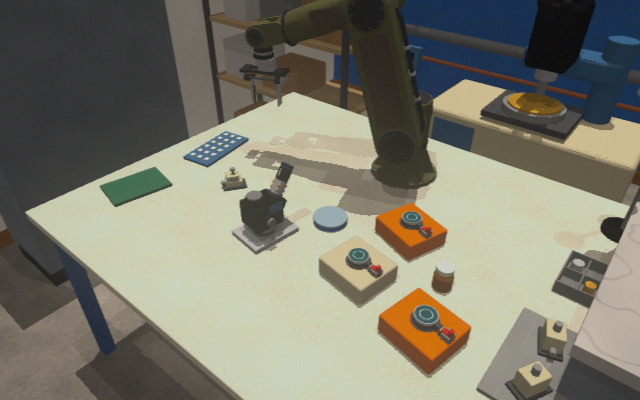

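View pics/top0.png

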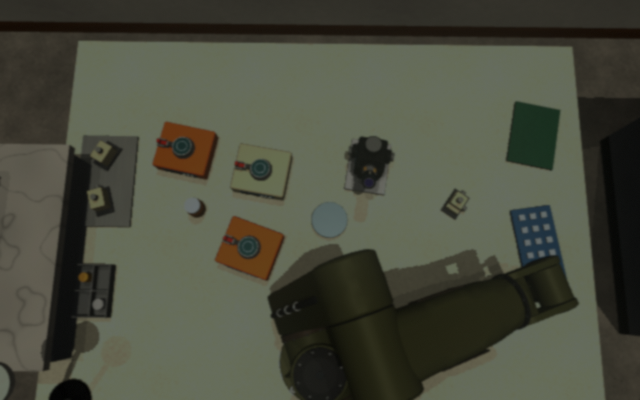

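The cream unit is at scene (358,265) and top (262,171). The look-alikes are the orange units at scene (411,228) and (425,325), top (250,247) and (185,150). There is only one microscope head, at scene (268,215) and top (370,165), with its eyepiece at scene (285,172) and top (369,183). I'll check the choice in close crops and measure.

```bash
python3 - <<'E'
from h import *
s=dict(np.load('/tmp/scene0.npz')); t=dict(np.load('/tmp/top0.npz'))
a=cv2.resize(s['color'][150:310,220:410],None,fx=2.1,fy=2.1*1.19,interpolation=3)[:400]
b=cv2.resize(np.clip(t['color'].astype(int)*2,0,255).astype(np.uint8)[115:215,220:420],(400,400*1//2),interpolation=3)
b=cv2.resize(np.clip(t['color'].astype(int)*2,0,255).astype(np.uint8)[120:205,225:405],(399,188),interpolation=3)
save(np.vstack([a[:,:399],b]),'crop0.png')
for n,c in(('scene',s),('top',t)):
    W=cloud(c)
    reg={'scene':(slice(225,305),slice(310,402)),'top':(slice(135,205),slice(222,300))}[n]
    w=W[reg].reshape(-1,3)
    m=(w[:,2]>.052)&(w[:,2]<.068); q=w[m]
    r=cv2.minAreaRect((q[:,:2]*1000).astype(np.float32)); print(n,'station top',r,np.median(q[:,2]))
    m=(w[:,2]>.076)&(w[:,2]<.088); q=w[m]
    print(' pad-level',m.sum(),cv2.minAreaRect((q[:,:2]*1000).astype(np.float32)),np.median(q,0))
    reg={'scene':(slice(155,255),slice(225,305)),'top':(slice(125,205),slice(335,400))}[n]
    w=W[reg].reshape(-1,3); col=c['color'][reg].reshape(-1,3).astype(int)
    m=(w[:,2]>.006)&(w[:,2]<.04)&(col.sum(1)>(200 if n=='scene' else 100)); q=w[m]
    print(' foot',m.sum(),np.median(q,0),cv2.minAreaRect((q[:,:2]*1000).astype(np.float32)))
    m=w[:,2]>.17; print(' high',m.sum(),w[m].mean(0),w[m].max(0))
E
```

```text
scene station top ((563.0155029296875, 193.68336486816406), (325.7667236328125, 229.21726989746094), 31.096630096435547) 0.05994064811665882
 pad-level 357 ((589.5618286132812, 218.00221252441406), (107.33802032470703, 60.349937438964844), 66.4419174194336) [0.58560275 0.2046923  0.08201408]
 foot 1158 [ 0.63292208 -0.12160623  0.01605708] ((495.9786071777344, -276.38677978515625), (550.5682373046875, 279.58319091796875), 37.66462707519531)
 high 278 [ 0.53199843 -0.12413021  0.19662532] [ 0.56121993 -0.10855626  0.22470055]
top station top ((577.302490234375, 197.8951416015625), (170.782470703125, 153.2769317626953), 80.00048828125) 0.060539056435894086
 pad-level 329 ((587.2864379882812, 216.87710571289062), (101.63694763183594, 59.74992752075195), 65.09806823730469) [0.58133564 0.20412768 0.08251673]
 foot 914 [ 0.55899651 -0.11254903  0.01474201] ((612.6689453125, -142.08355712890625), (269.8549499511719, 208.6366729736328), 0.3015066981315613)
 high 249 [ 0.51995677 -0.12872168  0.20681337] [ 0.65314773 -0.10804697  0.2303322 ]
```

View pics/crop0.png

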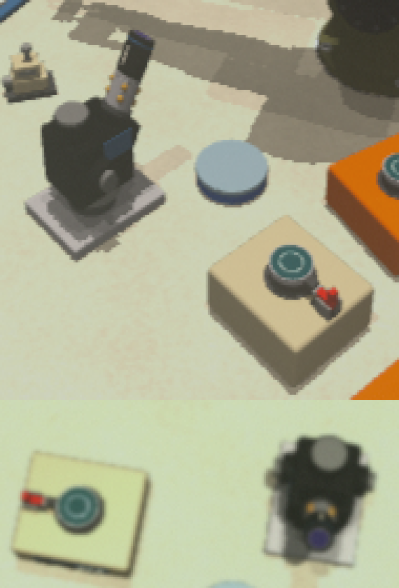

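```bash
python3 - <<'E'
from h import *
from scipy.optimize import least_squares
s=dict(np.load('/tmp/scene0.npz')); t=dict(np.load('/tmp/top0.npz'))
Q={}
for n,c in(('scene',s),('top',t)):
    W=cloud(c); reg={'scene':(slice(155,255),slice(225,305)),'top':(slice(125,205),slice(335,400))}[n]
    w=W[reg].reshape(-1,3)
    q=w[(w[:,2]>.172)&(w[:,0]<.585)]
    Q[n]=q
    # foot
    f=w[(w[:,2]>.008)&(w[:,2]<.03)&(w[:,0]>.48)&(abs(w[:,1]+.12)<.12)]
    print(n,len(q),q.min(0),q.max(0),'foot',np.median(f[:,2]),cv2.minAreaRect((f[:,:2]*1000).astype(np.float32)))
def fit(q,tilt=True):
    def res(p):
        x,y,yaw,th=p; d=np.array([-np.cos(yaw)*np.sin(th),-np.sin(yaw)*np.sin(th),np.cos(th)])
        v=q-np.array([x,y,.2]); r=np.linalg.norm(v-np.outer(v@d,d),axis=1)
        e=(r-.02)*1000
        return e if tilt else np.append(e,(th-np.radians(33))*1e5)
    return least_squares(res,[.535,-.125,0,np.radians(33)],loss='soft_l1')
for n,q in(('scene',Q['scene']),('top',Q['top']),('both',np.vstack(list(Q.values())))):
  for tl in(True,False):
    r=fit(q,tl); p=r.x; d=np.array([-np.cos(p[2])*np.sin(p[3]),-np.sin(p[2])*np.sin(p[3]),np.cos(p[3])])
    a=(q-np.array([p[0],p[1],.2]))@d
    print(n,tl,p[:2],np.degrees(p[2:]),'rms',np.sqrt(np.mean(r.fun**2)),'end z',.2+a.max()*d[2], .2+np.percentile(a,98)*d[2])
E
```

```text
scene 268 [ 0.49306924 -0.15108447  0.17218076] [ 0.56121993 -0.10855626  0.22470055] foot 0.016112914078468314 ((607.0996704101562, -141.7722930908203), (132.62384033203125, 176.25083923339844), 81.3039321899414)
top 242 [ 0.49071096 -0.15023689  0.17203852] [ 0.55463435 -0.10804697  0.2303322 ] foot 0.01580632399625608 ((614.279052734375, -138.44122314453125), (265.7662353515625, 201.3527374267578), 0.3134937882423401)
scene True [ 0.51479283 -0.13123327] [-6.75130693 33.1793648 ] rms 3.3071603241220138 end z 0.21512094538221077 0.21447573895110145
scene False [ 0.51484659 -0.13124547] [-6.70055063 33.00000024] rms 3.3022112393953247 end z 0.21517128893122414 0.2145320643539421
top True [ 0.51435951 -0.12923831] [-7.55792955 34.24919387] rms 6.4659232927977515 end z 0.22010650362964188 0.21812175942690565
top False [ 0.51480494 -0.12921324] [-7.72216659 33.00000114] rms 6.460209452193045 end z 0.2205840004263956 0.21866576359467849
both True [ 0.51450389 -0.13049398] [-6.79980487 33.75941793] rms 5.0803406056926175 end z 0.2204419485426248 0.21781914317271403
both False [ 0.51474978 -0.13054553] [-6.61601469 33.00000163] rms 5.079096480044133 end z 0.2207487617026852 0.21820203357833998
```

```bash
cat >> h.py <<'E'
from scipy.spatial.transform import Rotation as Ro
def toolR(o): return Ro.from_euler('xyz',o['eef_rot']).as_matrix()
def togo(o,p,jaw=None):
    "target TCP p, desired jaw yaw (rad) -> dx,dy,dz mm, roll deg (tool axes)"
    R=toolR(o); d=R.T@(np.array(p)-o['ee_pos'])*1000; r=None
    if jaw is not None:
        j=R.T@np.array([np.cos(jaw),np.sin(jaw),0]); a=np.degrees(np.arctan2(-j[1],j[2])); r=(a+90)%180-90
    return d.round(1),r
E
python3 - <<'E'
from h import *
from scipy.optimize import least_squares
s=dict(np.load('/tmp/scene0.npz')); t=dict(np.load('/tmp/top0.npz'))
q=cloud(s)[155:255,225:305].reshape(-1,3); q0=q[(q[:,2]>.135)&(q[:,2]<.23)&(q[:,0]<.59)&(q[:,0]>.47)]
def dv(yaw): return np.array([-np.cos(yaw)*.545,-np.sin(yaw)*.545,.839])
def rad(q,p):
    d=dv(p[2]); v=q-np.array([p[0],p[1],.2]); return np.linalg.norm(v-np.outer(v@d,d),axis=1)
p=np.array([.5148,-.1305,-.13])
for k in range(8):
    q=q0[abs(rad(q0,p)-.02)<.003]
    p=least_squares(lambda p:(rad(q,p)-.02)*1000,p).x
r=rad(q,p);print('trim',len(q),p[:2],np.degrees(p[2]),(r-.02).std())
# foot edges: bright pixels at foot plane in the scene image -> contour corner points
hsv=cv2.cvtColor(s['color'],cv2.COLOR_RGB2HSV)
W=cloud(s); m=((W[...,2]>.010)&(W[...,2]<.022)); m[:, :225]=0;m[:,305:]=0;m[:200]=0;m[255:]=0
cn=max(cv2.findContours(m.astype(np.uint8),0,1)[0],key=cv2.contourArea)
h=cv2.convexHull(cn); pts=np.array([ray(s,u+0,v,.016) for u,v in h[:,0]])
print('foot',cv2.minAreaRect((pts[:,:2]*1000).astype(np.float32)))
for n,c,uv in(('wafer',t,(329,219)),('jar',t,(193,206)),('orange',t,(250,247))): print(n,ray(c,*uv,.03))
o=ctrl.get_obs(); print(toolR(o).round(2))
E
```

```text
trim 357 [ 0.51522296 -0.13144739] -6.670227639509405 0.0015209116029429807
foot ((610.1420288085938, -138.8250732421875), (134.10574340820312, 173.73252868652344), 80.37435150146484)
wafer [ 0.42874256 -0.02000468  0.03      ]
jar [0.46510115 0.4088131  0.03      ]
orange [0.33813478 0.22390974 0.03      ]
[[-0.    0.92  0.4 ]
 [ 0.    0.4  -0.92]
 [-1.    0.   -0.  ]]
```

```bash
python3 - <<'E'
from h import *
o=ctrl.get_obs(); print(togo(o,[.518,-.1318,.28],np.radians(82)),togo(o,[.518,-.1318,.176],np.radians(82)))
E
```

```text
(array([ -74.8,  423.3, -223.4]), np.float64(31.36497961786401)) (array([  29.2,  423.3, -223.3]), np.float64(31.36497961786401))
```

Call:
{"op": "servo_tool", "data": {"motion": [-50,0,0,0,-75,50,-26,4,-75,100,-53,8,-75,150,-79,12,-75,200,-106,16,-75,250,-132,20,-75,300,-158,24,-75,350,-185,28,-75,400,-211,31.4,-75,423,-223,31.4,-75,423,-223,31.4,-75,423,-223,31.4,-75,423,-223,31.4], "gripper": 1}}

```text
time_s: 1.72
ee_pos: [0.5175, -0.1333, 0.2805]
eef_rot: [0.443, 1.571, -1.27]
force: [-0.2, 0.7, -0.3]
grip_width: 0.094
```

```bash
python3 - <<'E'
from h import *
o=ctrl.get_obs(); print(o['time_s'],o['ee_pos'],togo(o,[.518,-.1318,.176],np.radians(82)))
s=cam('scene'); t=cam('top')
a=cv2.resize(s['color'][90:260,200:360],(480,510),interpolation=3)
save(a,'hov.png'); print(proj(s,o['ee_pos']))
E
```

```text
1.725 [ 0.51747658 -0.13333625  0.28054147] (array([104.5,   0.3,  -1.6]), np.float64(-0.11004178230120942))
(np.float64(282.6997386101056), np.float64(145.66946355098406))
```

View pics/hov.png

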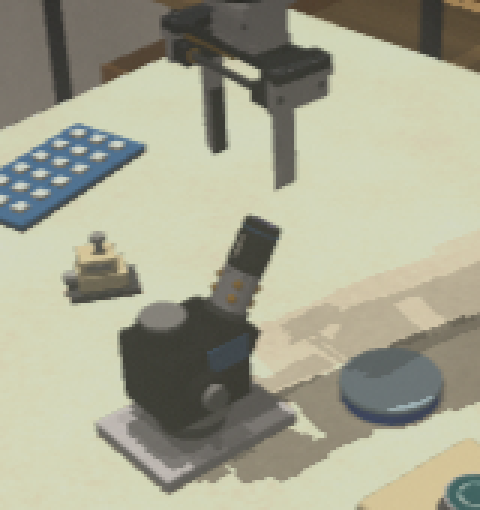

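The gripper hovers centred over the eyepiece. The white index line shows at crop (238,245), on the far upper side, and the fingers will straddle the black body. Next I descend and grip.

Call:
{"op": "servo_tool", "data": {"motion": [40,0,-1.6,0,80,0,-1.6,0,104,0,-1.6,0,104,0,-1.6,0,104,0,-1.6,0]}}

```text
time_s: 2.45
ee_pos: [0.5186, -0.1312, 0.1778]
eef_rot: [1.409, 1.569, -0.303]
force: [0.2, 0.0, 0.0]
grip_width: 0.0941
```

Call:
{"op": "servo_tool", "data": {"motion": [0,0,0,0,0,0,0,0,0,0,0,0,0,0,0,0,0,0,0,0,0,0,0,0,0,0,0,0,0,0,0,0], "gripper": 0, "force": 45}}

```text
time_s: 3.45
ee_pos: [0.5181, -0.1314, 0.1765]
eef_rot: [-0.021, 1.57, -1.732]
force: [-2.2, -5.6, 0.5]
grip_width: 0.0393
```

```bash
python3 - <<'E'
from h import *
o=ctrl.get_obs(); print(o['time_s'],o['ee_pos'],o['force'],o['moment'],o['grip_width'])
s=cam('scene'); 
save(cv2.resize(s['color'][110:210,230:330],(600,600),interpolation=3),'grip.png')
E
```

```text
3.45 [ 0.51809489 -0.1313853   0.17652491] [-2.24940371 -5.55602972  0.50610112] [-1.00449046  0.31052523 -0.07369823] 0.039258145133461486
```

View pics/grip.png

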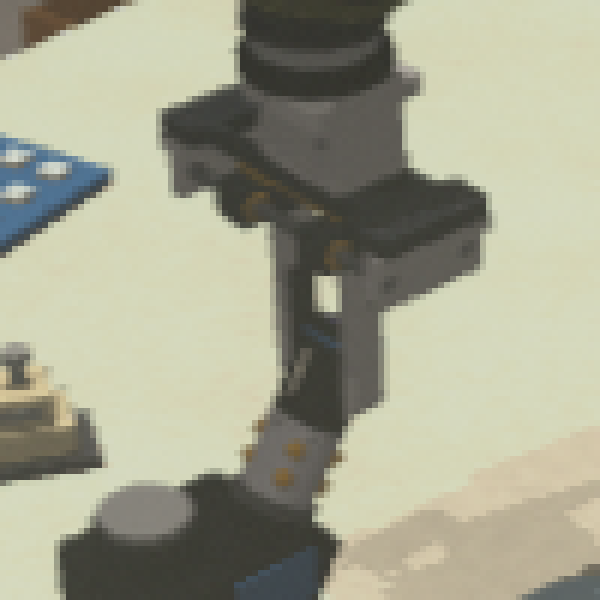

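The grip holds at 39.3 mm opening across the body, and the white line is at crop (298,368). Next comes a first twist with a light pull, then a check.

Call:
{"op": "servo_tool", "data": {"motion": [-0.4,-0.3,0.5,5,-0.8,-0.6,1,10,-1.2,-0.9,1,15,-1.7,-1.1,1,20,-1.7,-1.1,1,20]}}

```text
time_s: 4.12
ee_pos: [0.517, -0.1276, 0.1778]
eef_rot: [-2.522, 1.563, 1.702]
force: [-0.9, 24.2, 3.0]
grip_width: 0.041
```

```bash
python3 - <<'E'
from h import *
o=ctrl.get_obs(); print(o['time_s'],o['ee_pos'],o['force'],o['moment'],o['grip_width'])
s=cam('scene'); 
save(cv2.resize(s['color'][140:200,260:320],(600,600),interpolation=3),'tw1.png')
E
```

```text
4.125 [ 0.5169736  -0.12762369  0.17779733] [-0.91407599 24.23648486  3.01428721] [ 5.79873363 -0.30165964  1.04934206] 0.040998580902543075
```

View pics/tw1.png

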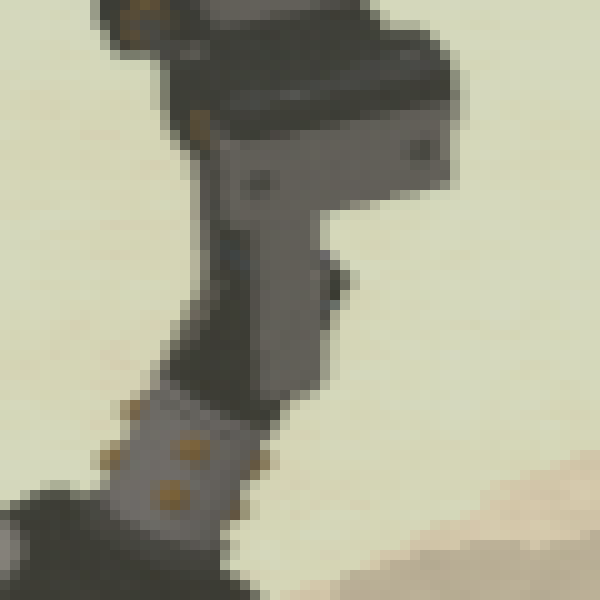

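Call:
{"op": "servo_tool", "data": {"motion": [-0.4,-0.3,0.1,-8,-0.8,-0.5,0.2,-16,-1.2,-0.8,0.3,-24,-1.7,-1,0.4,-32,-1.7,-1,0.4,-40,-1.7,-1,0.4,-40]}}

```text
time_s: 4.92
ee_pos: [0.5156, -0.1358, 0.1801]
eef_rot: [-0.182, 1.563, -1.545]
force: [-3.4, -26.7, -1.0]
grip_width: 0.0407
```

```bash
cat > look.py <<'E'
from h import *; import sys
o=ctrl.get_obs(); R=toolR(o); print(o['time_s'],o['ee_pos'],'F',o['force'].round(1),'M',o['moment'].round(2),o['grip_width'],'jawyaw',np.degrees(np.arctan2(R[1,2],R[0,2])),'toolx',R[:,0].round(3))
s=cam('scene'); u,v,w=map(int,sys.argv[2:5])
save(cv2.resize(s['color'][v:v+w,u:u+w],(600,600),interpolation=3),sys.argv[1])
E
python3 look.py tw2.png 260 140 60
```

```text
4.925 [ 0.51561012 -0.13578466  0.18013888] F [ -3.4 -26.7  -1. ] M [-6.45  0.6  -1.01] 0.04072573565049367 jawyaw -78.07600154740264 toolx [ 0.    -0.008 -1.   ]
```

View pics/tw2.png

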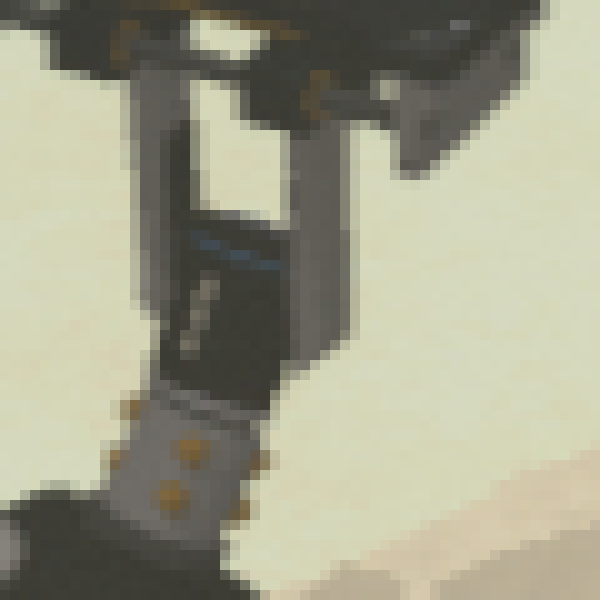

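```bash
cat > mark.py <<'E'
from h import *
yaw=np.radians(-8); c8,s8=np.cos(yaw),np.sin(yaw)
d=np.array([-c8*.545,-s8*.545,.839]); e=np.array([c8*.839,s8*.839,.545]); y=np.array([-s8,c8,0]); mouth=np.array([.5377,-.1345,.165])
s=cam('scene')
for out in(0,.005,.010,.02):
  print(out,[(int(a),)+tuple(np.round(proj(s,mouth+d*(.028+out)+.02*(np.cos(np.radians(a))*e+np.sin(np.radians(a))*y)),1)) for a in(-20,-10,0,10,15,20,30)])
E
python3 mark.py; python3 - <<'E'
from h import *
s=cam('scene'); print(s['color'][165:182,274:290].sum(-1))
E
```

```text
0 [(-20, np.float64(277.5), np.float64(170.9)), (-10, np.float64(278.0), np.float64(171.3)), (0, np.float64(278.6), np.float64(171.8)), (10, np.float64(279.4), np.float64(172.2)), (15, np.float64(279.8), np.float64(172.5)), (20, np.float64(280.3), np.float64(172.7)), (30, np.float64(281.3), np.float64(173.2))]
0.005 [(-20, np.float64(278.1), np.float64(169.4)), (-10, np.float64(278.6), np.float64(169.8)), (0, np.float64(279.3), np.float64(170.3)), (10, np.float64(280.0), np.float64(170.7)), (15, np.float64(280.5), np.float64(171.0)), (20, np.float64(280.9), np.float64(171.2)), (30, np.float64(281.9), np.float64(171.7))]
0.01 [(-20, np.float64(278.8), np.float64(167.9)), (-10, np.float64(279.2), np.float64(168.3)), (0, np.float64(279.9), np.float64(168.8)), (10, np.float64(280.7), np.float64(169.2)), (15, np.float64(281.1), np.float64(169.5)), (20, np.float64(281.6), np.float64(169.7)), (30, np.float64(282.6), np.float64(170.2))]
0.02 [(-20, np.float64(280.0), np.float64(165.0)), (-10, np.float64(280.5), np.float64(165.3)), (0, np.float64(281.2), np.float64(165.8)), (10, np.float64(28
[... 597 characters left out ...]
 181 174 171 169 169 186 262]
 [599 493 295 173 193 278 251 181 179 181 171 171 171 175 186 255]
 [608 455 216 175 261 257 196 175 165 174 173 175 175 175 186 258]
 [610 451 202 187 317 292 186 175 173 178 170 171 175 177 186 258]
 [548 362 180 172 234 220 175 179 178 174 174 178 173 172 185 260]
 [505 305 173 173 182 180 174 173 174 173 170 173 174 172 316 339]
 [490 301 196 173 172 176 178 175 178 172 170 171 173 171 324 419]
 [455 299 288 232 185 176 178 177 176 171 173 173 175 205 485 595]
 [360 266 270 306 318 298 236 179 176 171 174 172 173 375 554 611]
 [303 312 279 235 259 309 324 308 278 233 201 181 181 479 601 606]
 [305 319 314 309 279 244 232 253 287 293 280 273 305 517 609 612]]
```

```bash
cat > mark.py <<'E'
from h import *; import sys
from scipy.optimize import fsolve
yaw=np.radians(-8); c8,s8=np.cos(yaw),np.sin(yaw)
d=np.array([-c8*.545,-s8*.545,.839]); e=np.array([c8*.839,s8*.839,.545]); y=np.array([-s8,c8,0]); mouth=np.array([.5377,-.1345,.165])
s0=dict(np.load('/tmp/scene0.npz'))
def mk(a,out): a=np.radians(a); return mouth+d*(.028+out/1000)+.02*(np.cos(a)*e+np.sin(a)*y)
def cen(im,u0,v0):
    g=im.astype(float).sum(-1)[v0-9:v0+10,u0-7:u0+8]
    raw=g.copy(); w=np.clip(g-215,0,None)
    # keep the connected bright streak nearest the centre, enclosed by dark
    m=(g>215).astype(np.uint8); n,l=cv2.connectedComponents(m,connectivity=8)
    best=None
    for k in range(1,n):
        ys,xs=np.where(l==k)
        if ys.min()==0 or xs.min()==0 or ys.max()==18 or xs.max()==14 or len(ys)<5: continue
        dd=np.hypot(ys.mean()-9,xs.mean()-7)
        if best is None or dd<best[0]: best=(dd,k)
    if best is None: return None
    w=w*cv2.dilate((l==best[1]).astype(np.uint8),np.ones((1,3))); w[(l!=best[1])&(m>0)]=0
    vv,uu=np.mgrid[0:19,0:15]; return np.array([(w*uu).sum()/w.sum()+u0-7,(w*vv).sum()/w.sum()+v0-9])
if __name__=='__main__':
    a=cen(s0['color'],279,172); s=cam('scene'); b=cen(s['color'],int(sys.argv[1]),int(sys.argv[2]))
    print(a,b)
    p0=np.array(proj(s,mk(0,0)))
    if b is not None: print('angle,out mm',fsolve(lambda x:np.array(proj(s,mk(*x)))-p0-(b-a),[0,3]))
E
python3 mark.py 280 171
```

```text
None [279.407173   171.05801688]Traceback (most recent call last):
  File "mark.py", line 25, in <module>
    if b is not None: print('angle,out mm',fsolve(lambda x:np.array(proj(s,mk(*x)))-p0-(b-a),[0,3]))
                                           ~~~~~~^^^^^^^^^^^^^^^^^^^^^^^^^^^^^^^^^^^^^^^^^^^^^^^^^^
    res = _root_hybr(_wrapped_func, x0, args, jac=fprime, **options)
    shape, dtype = _check_func('fsolve', 'func', func, x0, args, n, (n,))
                   ~~~~~~~~~~~^^^^^^^^^^^^^^^^^^^^^^^^^^^^^^^^^^^^^^^^^^^
    res = atleast_1d(thefunc(*((x0[:numinputs],) + args)))
                     ~~~~~~~^^^^^^^^^^^^^^^^^^^^^^^^^^^^^
    return func(*fargs)
  File "mark.py", line 25, in <lambda>
    if b is not None: print('angle,out mm',fsolve(lambda x:np.array(proj(s,mk(*x)))-p0-(b-a),[0,3]))
                                                                                        ~^~
TypeError: unsupported operand type(s) for -: 'float' and 'NoneType'
```

```bash
python3 - <<'E'
from h import *
s=np.load('/tmp/scene0.npz'); print(s['color'][163:186,272:292].astype(int).sum(-1))
E
```

```text
[[381 504 567 572 578 573 571 567 449 251 174 181 211 253 270 280 326 366
  361 346]
 [501 577 579 582 584 582 582 583 460 259 183 180 177 182 211 250 269 285
  327 369]
 [571 575 578 577 579 583 584 581 424 224 235 210 178 176 176 184 192 253
  291 297]
 [407 413 408 403 517 578 579 438 226 182 207 245 253 209 181 176 174 182
  187 208]
 [386 386 384 387 398 405 379 268 173 167 178 180 203 223 229 203 180 169
  169 172]
 [389 385 388 390 388 386 320 218 317 296 191 176 176 181 188 208 209 196
  183 172]
 [477 389 389 387 387 385 295 203 330 294 174 172 174 175 179 176 186 195
  197 197]
 [575 570 574 573 572 452 250 313 310 201 174 175 173 172 172 173 173 173
  176 176]
 [586 584 576 581 583 433 232 398 350 174 175 178 173 176 173 174 175 171
  170 188]
 [584 583 578 579 520 341 253 335 275 173 172 174 177 170 170 172 171 173
  168 261]
 [581 581 579 580 438 212 387 367 204 173 177 174 173 176 172 168 170 171
  202 326]
 [573 579 579 525 348 200 336 300 170 173 174 177 173 178 176 170 171 171
  280 493]
 [580 581 582 468 267 254 269 203 174 170 177 171 173 172 171 172 169 173
  452 
[... 155 characters left out ...]
 169 362
  525 586]
 [579 576 500 410 330 224 172 170 171 176 176 177 173 171 172 170 207 469
  579 587]
 [579 521 448 377 373 353 263 186 171 174 169 172 172 168 170 169 363 527
  582 588]
 [450 407 400 364 357 380 385 340 254 187 175 170 167 168 168 202 462 577
  583 586]
 [395 341 384 394 392 418 389 363 362 316 265 222 172 169 169 361 530 585
  587 589]
 [483 391 395 401 397 395 382 398 374 307 292 290 255 229 208 469 581 583
  581 581]
 [495 406 403 403 397 388 398 392 347 278 281 295 261 244 340 510 581 577
  579 577]
 [421 395 401 395 393 370 374 369 328 301 289 280 281 271 473 577 583 580
  581 583]
 [401 400 403 397 393 337 285 274 279 300 291 275 262 253 350 519 580 582
  582 580]]
```

The white line has barely moved from its start position, so the pads slip in the twist. I'll use full grip and a larger turn.

Call:
{"op": "servo_tool", "data": {"motion": [-0.4,-0.2,-0.1,0,-0.8,-0.5,-0.2,-8,-1.2,-0.8,-0.3,-16,-1.7,-1,-0.4,-24,-1.7,-1,-0.4,-30,-1.7,-1,-0.4,-30], "force": 60, "gripper": 0}}

```text
time_s: 5.88
ee_pos: [0.515, -0.1396, 0.1841]
eef_rot: [-0.482, 1.555, -1.324]
force: [-11.2, -50.9, 11.7]
grip_width: 0.0445
```

```bash
python3 look.py tw3.png 260 140 60; python3 - <<'E'
from h import *
s=cam('scene'); print(s['color'][161:182,272:292].astype(int).sum(-1))
E
```

```text
5.875 [ 0.51501955 -0.13959105  0.18412295] F [-11.2 -50.9  11.7] M [-11.55   1.21  -2.  ] 0.04445813708856817 jawyaw -48.267615856576384 toolx [ 0.004 -0.015 -1.   ]
[[361 277 280 230 491 607 465 259 227 251 268 305 372 470 569 607 609 607
  490 321]
 [357 281 279 234 487 608 436 173 173 181 190 198 213 230 259 290 426 570
  493 321]
 [351 275 282 236 488 555 371 167 173 172 174 184 197 202 202 206 241 287
  278 274]
 [351 280 284 237 492 468 251 195 176 175 178 176 178 176 173 180 187 182
  183 246]
 [397 277 282 234 489 438 182 188 205 207 196 178 175 173 172 175 175 173
  172 246]
 [403 283 280 239 400 353 170 175 175 183 200 223 223 201 189 183 175 170
  171 247]
 [391 279 284 243 250 218 172 170 176 176 178 179 185 195 202 200 207 209
  235 272]
 [456 283 283 247 197 174 174 170 186 200 187 172 176 171 181 177 171 179
  296 314]
 [461 288 292 257 195 174 172 171 255 302 239 169 171 171 173 172 171 214
  394 369]
 [463 290 293 253 195 171 173 174 310 296 195 173 169 172 170 171 171 211
  403 376]
 [466 292 292 244 184 176 169 187 319 291 187 179 172 172 174 173 169 377
  472 372
[... 152 characters left out ...]
 209 501
  541 372]
 [602 606 535 342 176 170 174 309 295 194 171 172 168 175 175 172 378 555
  604 554]
 [604 608 456 223 174 176 192 318 288 174 175 175 171 168 174 175 387 558
  605 606]
 [598 600 445 205 172 171 221 289 250 171 177 174 177 168 173 171 482 603
  611 611]
 [602 560 392 195 173 174 176 191 178 172 175 170 173 171 170 213 499 607
  609 611]
 [607 560 411 261 198 179 173 173 177 174 174 168 175 177 175 373 554 608
  610 613]
 [511 427 365 305 313 291 231 185 173 172 173 176 175 174 170 386 559 606
  610 615]
 [415 291 304 303 309 316 314 309 285 241 199 188 180 173 231 494 601 603
  611 612]
 [338 285 302 313 301 289 262 268 306 302 289 285 275 264 305 519 607 611
  612 610]]
```

View pics/tw3.png

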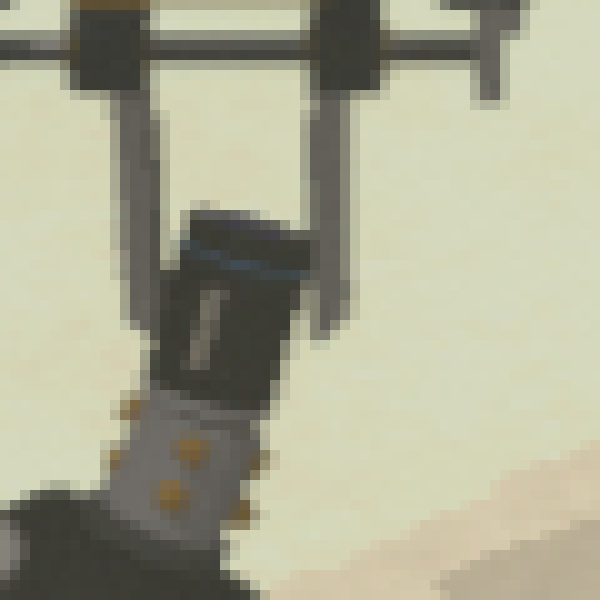

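The body's silhouette shows the line moved from about 0.15 to about 0.31 of the width, roughly +20°. The eyepiece also bent a little sideways. Now I twist the other way.

Call:
{"op": "servo_tool", "data": {"motion": [0,0,0,10,0,0,0,20,0,0,0,30,-0.5,-0.2,-0.3,40,-1,-0.4,-0.5,50,-1.5,-0.6,-0.8,60,-2,-0.8,-1,70,-2.5,-1,-1.2,77,-2.5,-1,-1.2,77]}}

```text
time_s: 7.1
ee_pos: [0.512, -0.1251, 0.1851]
eef_rot: [-2.193, 1.559, 1.91]
force: [-23.5, 40.2, 23.4]
grip_width: 0.0385
```

```bash
python3 look.py tw4.png 260 140 60
```

```text
7.1 [ 0.51199022 -0.12506106  0.1850507 ] F [-23.5  40.2  23.4] M [8.64 3.14 1.16] 0.03850811164749201 jawyaw -124.91611808682939 toolx [-0.004  0.011 -1.   ]
```

View pics/tw4.png

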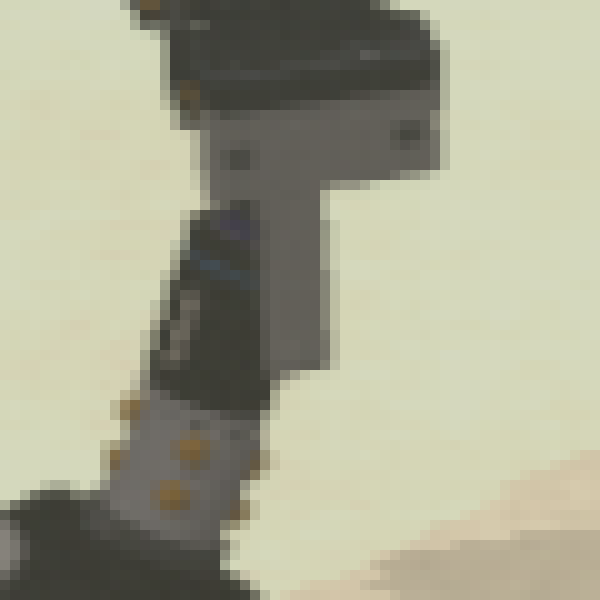

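The eyepiece is still seated, and the line is at only about +4°. The pads crept up to the eye end and slipped. I'll open, re-centre lower on the body, and pull it partly out so the next twists grip better.

Call:
{"op": "servo_tool", "data": {"motion": [0,0,0,0,0,0,0,0,0,0,0,-9,0,0,0,-18,0,0,0,-27,0,0,0,-27], "gripper": 0.7}}

```text
time_s: 7.9
ee_pos: [0.5133, -0.1313, 0.1839]
eef_rot: [-2.371, 1.571, 2.2]
force: [-0.2, 0.0, -0.3]
grip_width: 0.0659
```

```bash
python3 look.py tw5.png 260 140 60; python3 - <<'E'
from h import *
print(togo(ctrl.get_obs(),[.5215,-.132,.1712],np.radians(82)))
E
```

```text
7.9 [ 0.5133227  -0.13132818  0.18394534] F [-0.2  0.  -0.3] M [0.05 0.03 0.03] 0.06592079804170632 jawyaw -98.10955003613525 toolx [-0.  0. -1.]
(array([12.8,  8.2, -0.5]), np.float64(-0.247913893423231))
```

View pics/tw5.png

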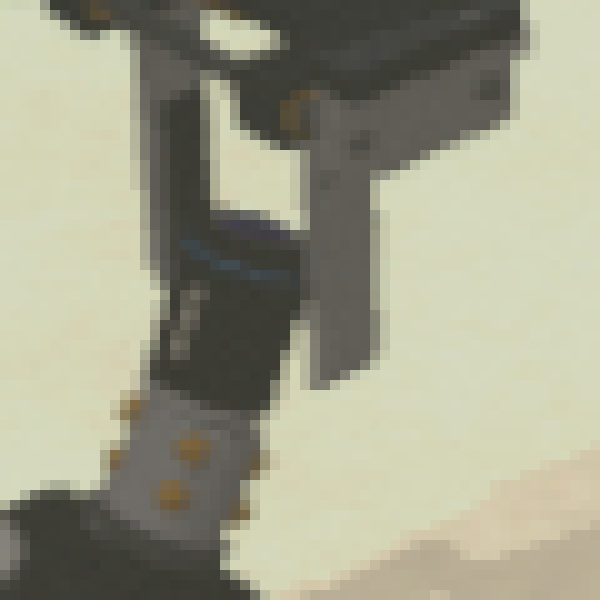

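Call:
{"op": "servo_tool", "data": {"motion": [6,8,-0.5,0,13,8,-0.5,0,13,8,-0.5,0]}}

```text
time_s: 8.32
ee_pos: [0.521, -0.1316, 0.1701]
eef_rot: [-1.736, 1.569, 2.836]
force: [0.2, 0.3, 0.7]
grip_width: 0.0661
```

Call:
{"op": "servo_tool", "data": {"motion": [0,0,0,0,0,0,0,0,0,0,0,0,0,0,0,0,0,0,0,0,-1,-0.6,0,5,-2,-1.3,0,0,-3,-2,0,-5,-4,-2.6,0,0,-5,-3.3,0,5,-6,-4,0,0,-7,-4.5,0,-5,-8,-5.2,0,0], "gripper": 0, "force": 60}}

```text
time_s: 9.95
ee_pos: [0.5162, -0.1311, 0.1782]
eef_rot: [-2.533, 1.57, 2.039]
force: [5.0, 2.1, -9.4]
grip_width: 0.0395
```

```bash
python3 look.py tw6.png 260 140 60
```

```text
9.95 [ 0.5162494  -0.13111392  0.17819443] F [ 5.   2.1 -9.4] M [ 0.24 -1.09  0.22] 0.03949809947765957 jawyaw -98.05149612554129 toolx [-0.  0. -1.]
```

View pics/tw6.png

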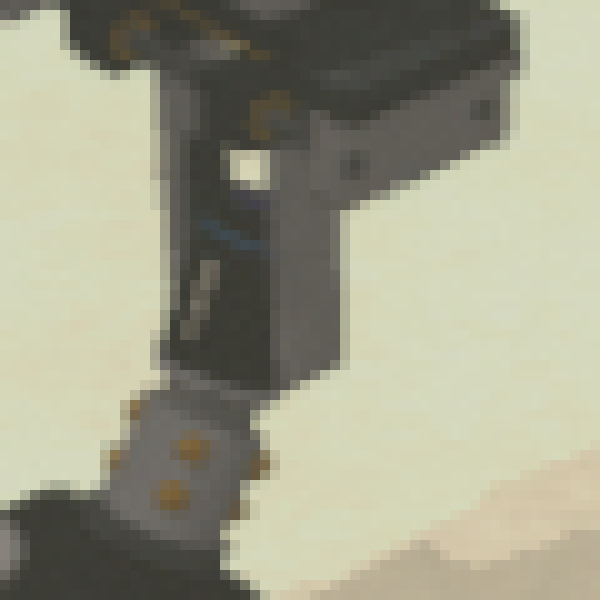

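The barrel now shows below the body, about 8 mm out. Next is a twist to the + side with a slight pull.

Call:
{"op": "servo_tool", "data": {"motion": [-1,-0.6,0,0,-1.2,-0.8,0,-8,-1.4,-0.9,0,-16,-1.7,-1.1,0,-24,-1.7,-1.1,0,-24]}}

```text
time_s: 10.62
ee_pos: [0.5156, -0.1363, 0.1816]
eef_rot: [0.015, 1.56, -1.276]
force: [3.9, -36.0, -4.7]
grip_width: 0.0407
```

```bash
python3 look.py tw7.png 260 140 60
```

```text
10.625 [ 0.51563577 -0.13625738  0.18155044] F [  3.9 -36.   -4.7] M [-8.08 -0.71 -1.19] 0.04066922084720027 jawyaw -73.99106950829804 toolx [ 0.003 -0.01  -1.   ]
```

View pics/tw7.png

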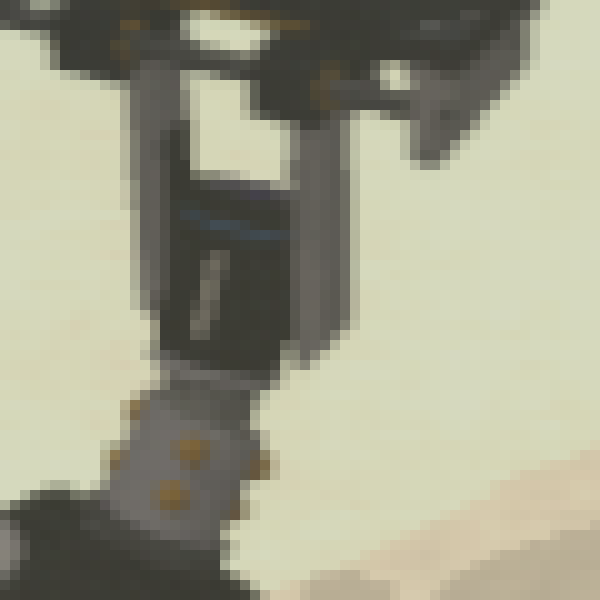

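```bash
cat > ang.py <<'E'
from h import *; import sys
from scipy.optimize import least_squares
yaw=np.radians(-8)
def body(c,out):
    # expected body region from nominal axis
    d=np.array([-np.cos(yaw)*.545,-np.sin(yaw)*.545,.839]); mouth=np.array([.5377,-.1345,.165])
    W=cloud(c); g=c['color'].astype(int).sum(-1); hsv=cv2.cvtColor(c['color'],cv2.COLOR_RGB2HSV)
    v=W-mouth; s=v@d; r=np.linalg.norm(v-s[...,None]*d,axis=-1)
    return W,g,(s>.004+out)&(s<.062+out)&(r<.035),d,mouth
def meas(c,out):
    W,g,reg,d0,m0=body(c,out); q=W[reg&(g<235)]
    yh=np.array([-np.sin(yaw),np.cos(yaw),0]); eh=np.cross(yh,d0)
    def ax(p):
        d=d0+p[2]*eh+p[3]*yh; return m0+d0*(.03+out)+p[0]*eh+p[1]*yh,d/np.linalg.norm(d)
    def rad(q,p): o,d=ax(p); v=q-o; return np.linalg.norm(v-np.outer(v@d,d),axis=1)
    p=np.zeros(4); qq=q
    for k in range(6):
        p=least_squares(lambda p:np.r_[(rad(qq,p)-.02)*1000,p[2]/.05*3,p[3]/.05*3],p,loss='soft_l1').x
        qq=q[abs(rad(q,p)-.02)<.005]
    o,d=ax(p)
    # mark: neutral bright pixels inside
    col=c['color'].astype(int); sat=col.max(-1)-col.min(-1)
    m=reg&(g>235)&(g<430); cam0=-c['t']@c['R']
    A=[]
    for v,u in zip(*np.where(reg&(g>225))):
        r=np.array([(u-c['cx'])/c['fx'],(v-c['cy'])/c['fy'],1])@c['R']; r/=np.linalg.norm(r)
        w=cam0-o; a=r-(r@d)*d; b=w-(w@d)*d; B=a@b; D=B*B-(a@a)*(b@b-.0004)
        if D<0: continue
        X=cam0+r*(-B-np.sqrt(D))/(a@a)-o; s=X@d; e=np.cross(yh,d); e/=np.linalg.norm(e); y=np.cross(d,e)
        th=np.degrees(np.arctan2(X@y,X@e)); A.append((s,th,g[v,u]-200,u,v))
    A=np.array(A)
    k=(abs(A[:,0]+.002)<.013)&(A[:,1]>-60)&(A[:,1]<70)
    return p,len(qq),A[k]
if __name__=='__main__':
    f,out=sys.argv[1],float(sys.argv[2])
    c=dict(np.load(f)) if f!='now' else cam('scene')
    if f=='now': np.savez('/tmp/%s.npz'%sys.argv[3],**c)
    p,n,A=meas(c,out); print(p.round(4),n)
    for lo in range(-60,70,5):
        k=(A[:,1]>=lo)&(A[:,1]<lo+5)
        if k.any(): print(lo,k.sum(),A[k,0].round(3),A[k,2].round())
E
python3 ang.py /tmp/scene0.npz 0; echo; python3 ang.py now .009 tw7
```

```text
[-0.0005  0.     -0.0015  0.0049] 188
-45 1 [-0.011] [238.]
-35 1 [-0.004] [233.]
-30 3 [ 0.011  0.003 -0.013] [ 68.  95. 148.]
-25 2 [ 0.001 -0.006] [ 50. 141.]
-15 1 [-0.001] [32.]
-10 2 [ 0.003 -0.004] [113.  53.]
-5 4 [ 0.01   0.    -0.006 -0.013] [117. 198. 187.  54.]
0 3 [ 0.007 -0.002 -0.009] [130. 135. 136.]
5 4 [ 0.005  0.002 -0.005 -0.012] [110. 150. 167.  69.]
10 3 [ 0.009 -0.001 -0.008] [ 94.  75. 100.]

[ 0.0076 -0.0034  0.1468 -0.0994] 189
-40 1 [0.004] [31.]
-30 2 [ 0.002 -0.011] [ 34. 128.]
-25 2 [-0.001 -0.014] [ 33. 227.]
20 3 [ 0.01   0.007 -0.005] [57. 65. 63.]
25 4 [ 0.004  0.001 -0.008 -0.011] [108. 116. 107.  71.]
30 5 [ 0.008  0.005 -0.002 -0.004 -0.007] [ 82.  92.  92. 108.  94.]
35 3 [ 0.002 -0.001 -0.01 ] [85. 48. 58.]
40 1 [-0.004] [43.]
```

Call:
{"op": "servo_tool", "data": {"motion": [0,0,0,9,0,0,0,18,0,0,0,27,0,0,0,36,0,0,0,45,0,0,0,54,0,0,0,54]}}

```text
time_s: 11.6
ee_pos: [0.5163, -0.1244, 0.1816]
eef_rot: [-2.709, 1.559, 1.344]
force: [3.0, 42.1, 8.8]
grip_width: 0.0404
```

```bash
python3 look.py tw8.png 260 140 60;python3 ang.py now .010 tw8
```

```text
11.6 [ 0.51627199 -0.12442772  0.18164459] F [ 3.  42.1  8.8] M [ 9.14 -1.47  1.26] 0.040353124786504393 jawyaw -127.81111026244966 toolx [ 0.003  0.011 -1.   ]
[0.0083 0.0039 0.1696 0.0385] 101
-45 1 [0.008] [270.]
-30 3 [ 0.006 -0.004 -0.014] [193. 196. 171.]
-25 2 [ 0.004 -0.006] [123.  87.]
-15 1 [0.002] [54.]
-10 3 [ 0.009 -0.001 -0.003] [48. 39. 39.]
-5 1 [0.007] [40.]
65 1 [-0.004] [76.]
```

View pics/tw8.png

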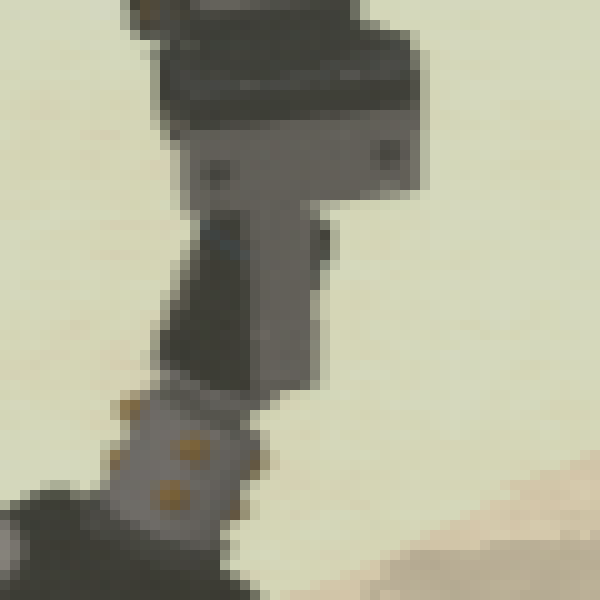

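The line has gone round behind the body's left edge, so it is well past −10°. Next are the second cycle's strokes with some pull.

Call:
{"op": "servo_tool", "data": {"motion": [-0.4,-0.2,0.1,-9,-0.8,-0.4,0.2,-18,-1.2,-0.7,0.4,-28,-1.7,-0.9,0.5,-37,-2.1,-1.2,0.7,-46,-2.5,-1.4,0.8,-56,-2.5,-1.4,0.8,-56]}}

```text
time_s: 12.58
ee_pos: [0.5121, -0.1356, 0.1838]
eef_rot: [-0.556, 1.562, -1.811]
force: [-12.7, -31.0, 1.0]
grip_width: 0.0401
```

```bash
python3 look.py tw9.png 260 140 60;python3 ang.py now .012 tw9
```

```text
12.575 [ 0.51213272 -0.13561424  0.1837791 ] F [-12.7 -31.    1. ] M [-7.33  2.25 -0.83] 0.040059213276098835 jawyaw -71.9473795708759 toolx [-0.002 -0.009 -1.   ]
[ 0.0105 -0.0013  0.1888 -0.0707] 191
-40 1 [0.002] [33.]
-35 1 [-0.013] [246.]
-30 1 [-0.] [33.]
20 3 [ 0.006 -0.004 -0.007] [103.  56. 102.]
25 4 [ 0.003 -0.    -0.01  -0.013] [114.  85. 114. 104.]
30 4 [ 0.007 -0.003 -0.006 -0.009] [ 82. 101.  88.  93.]
35 4 [ 0.004  0.001 -0.002 -0.012] [82. 45. 44. 70.]
```

View pics/tw9.png

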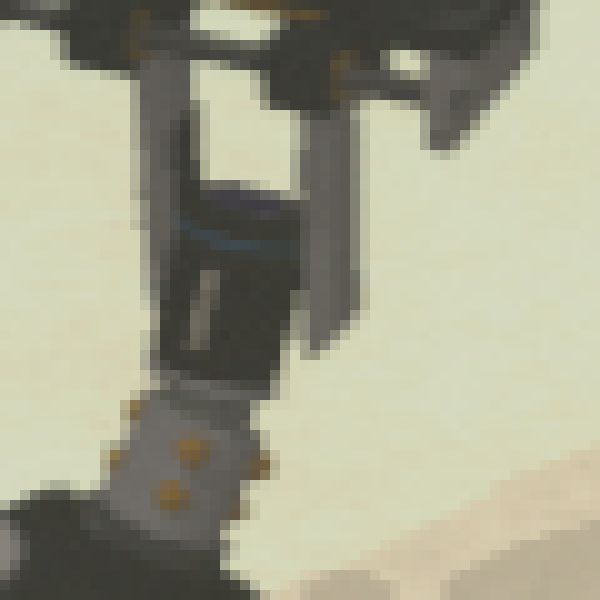

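Call:
{"op": "servo_tool", "data": {"motion": [0,0,0,9,0,0,0,18,0,0,0,28,0,0,0,37,0,0,0,46,0,0,0,55,0,0,0,55]}}

```text
time_s: 13.55
ee_pos: [0.5119, -0.1254, 0.1841]
eef_rot: [-2.058, 1.56, 2.011]
force: [-21.4, 32.9, 19.8]
grip_width: 0.0375
```

```bash
python3 look.py tw10.png 260 140 60;python3 ang.py now .010 tw10
```

```text
13.55 [ 0.51194645 -0.12544162  0.18407028] F [-21.4  32.9  19.8] M [7.04 3.15 0.4 ] 0.03746039856492654 jawyaw -126.89547488788465 toolx [-0.004  0.009 -1.   ]
[ 0.0403  0.0247  0.2305 -0.0126] 90
-25 1 [0.008] [255.]
-20 2 [ 0.006 -0.007] [253. 257.]
-15 3 [ 0.003 -0.01  -0.012] [241. 247. 248.]
-10 3 [ 0.011  0.001 -0.002] [ 57. 166. 152.]
-5 3 [ 0.008 -0.005 -0.008] [71. 85. 73.]
0 3 [ 0.005  0.002 -0.01 ] [92. 69. 30.]
5 3 [ 0.009 -0.    -0.003] [43. 27. 48.]
10 3 [ 0.007  0.004 -0.006] [69. 40. 41.]
```

View pics/tw10.png

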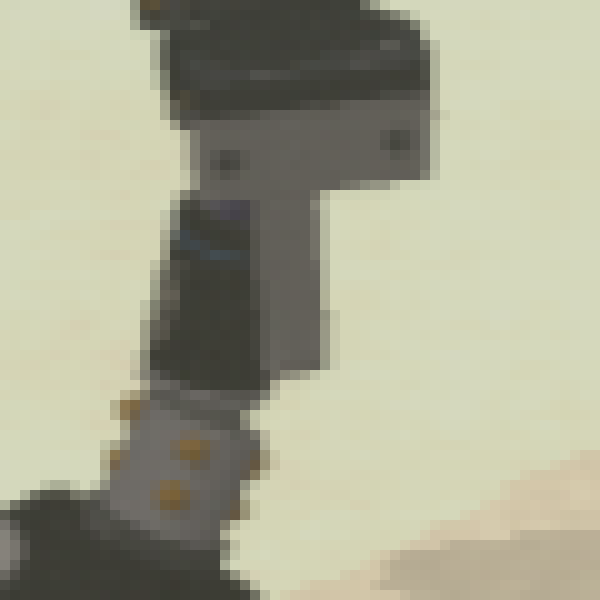

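The second minus stroke was marginal: the line is still visible at crop (165,310), about −8°, and the pads crept up again. I'll re-grip lower and repeat full strokes.

Call:
{"op": "servo_tool", "data": {"motion": [0,0,0,0,0,0,0,0,0,0,0,-10,0,0,0,-20,0,0,0,-29,0,0,0,-29], "gripper": 0.7}}

```text
time_s: 14.4
ee_pos: [0.5135, -0.1308, 0.1833]
eef_rot: [1.597, 1.571, -0.115]
force: [-0.2, 0.2, -0.0]
grip_width: 0.0659
```

```bash
python3 look.py tw11.png 260 140 60;python3 ang.py now .007 tw11; python3 - <<'E'
from h import *
print(togo(ctrl.get_obs(),[.5193,-.132,.1745],np.radians(82)))
E
```

```text
14.4 [ 0.51353312 -0.13077624  0.18333435] F [-0.2  0.2 -0. ] M [ 0.07 -0.01 -0.02] 0.06594917673625485 jawyaw -98.04879162904497 toolx [ 0. -0. -1.]
[ 0.0102 -0.0006  0.1372  0.0059] 182
-30 2 [ 0.003 -0.007] [ 42. 261.]
-25 2 [ 0.001 -0.009] [ 92. 248.]
-20 1 [-0.011] [153.]
-15 4 [ 0.009 -0.001 -0.004 -0.014] [ 57. 149.  87. 151.]
-10 3 [ 0.006  0.003 -0.007] [62. 56. 72.]
-5 2 [ 0.001 -0.009] [61. 55.]
0 3 [ 0.008 -0.002 -0.012] [48. 52. 64.]
5 4 [ 0.005  0.002 -0.005 -0.008] [40. 41. 45. 40.]
10 1 [-0.01] [37.]
(array([8.8, 5.9, 0.4]), np.float64(-0.22509565850100444))
```

View pics/tw11.png

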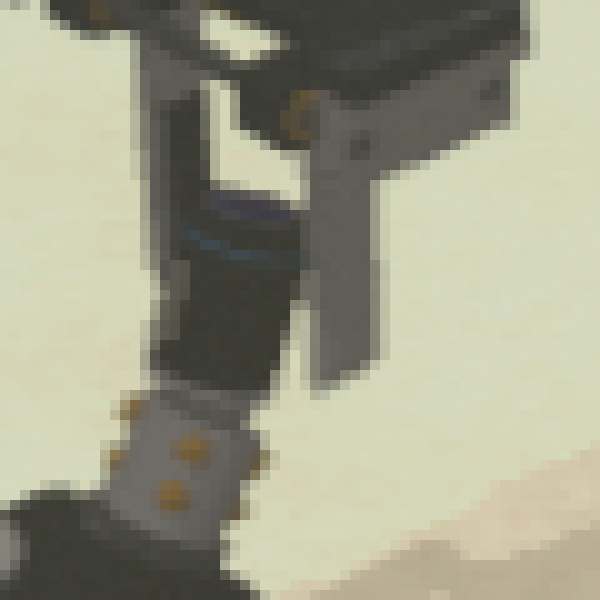

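Call:
{"op": "servo_tool", "data": {"motion": [6,7.5,0.4,0,11.3,7.5,0.4,0,11.3,7.5,0.4,0]}}

```text
time_s: 14.88
ee_pos: [0.5206, -0.132, 0.1712]
eef_rot: [-1.738, 1.569, 2.834]
force: [-0.0, 0.0, -0.1]
grip_width: 0.0659
```

Call:
{"op": "servo_tool", "data": {"motion": [0,0,0,0,0,0,0,0,0,0,0,0,0,0,0,0,0,0,0,0,-1,-0.6,0,0,-2,-1.3,0,0,-3,-2,0,0,-4,-2.6,0,0,-5,-3.3,0,0,-6,-4,0,0,-6,-4,0,-8,-6,-4,0,-16,-6,-4,0,-24,-6,-4,0,-24], "gripper": 0, "force": 60}}

```text
time_s: 16.75
ee_pos: [0.5178, -0.1367, 0.1787]
eef_rot: [0.111, 1.56, -1.182]
force: [6.2, -35.0, -5.9]
grip_width: 0.0399
```

```bash
python3 look.py tw12.png 260 140 60;python3 ang.py now .012 tw12
```

```text
16.75 [ 0.51784229 -0.13673225  0.17866473] F [  6.2 -35.   -5.9] M [-7.68 -1.42 -1.03] 0.03991415522553497 jawyaw -74.07971795171828 toolx [ 0.004 -0.01  -1.   ]
[ 0.011  -0.0027  0.1451 -0.0624] 171
-40 1 [-0.006] [46.]
-30 1 [-0.008] [41.]
-25 1 [-0.011] [37.]
5 2 [0.006 0.003] [55. 60.]
10 3 [ 0.01  -0.    -0.003] [ 79. 106. 111.]
15 3 [ 0.007 -0.006 -0.009] [ 92. 100.  84.]
20 4 [ 0.011  0.001 -0.002 -0.012] [38. 88. 80. 29.]
25 3 [ 0.008 -0.005 -0.008] [29. 69. 46.]
```

View pics/tw12.png

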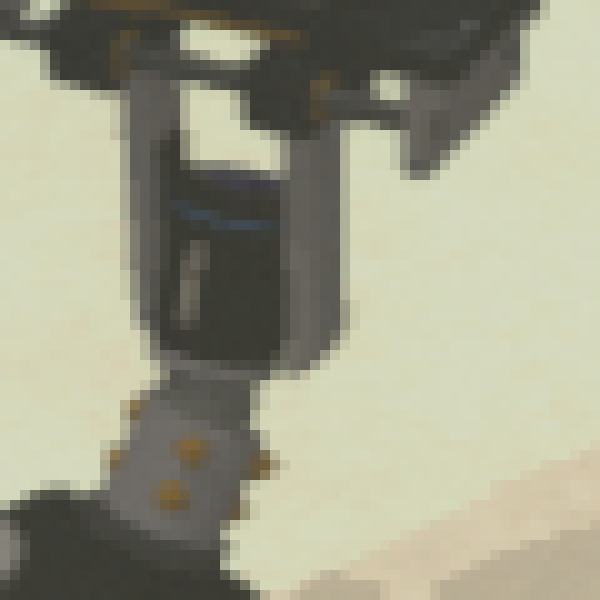

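Call:
{"op": "servo_tool", "data": {"motion": [0,0,0,-8,0,0,0,-8,0,0,0,2,0,0,0,12,0,0,0,22,0,0,0,32,0,0,0,42,0,0,0,52,0,0,0,52]}}

```text
time_s: 17.98
ee_pos: [0.5181, -0.1256, 0.1784]
eef_rot: [-2.763, 1.56, 1.321]
force: [5.1, 38.3, 5.8]
grip_width: 0.0403
```

```bash
python3 look.py tw13.png 260 140 60;python3 ang.py now .012 tw13
```

```text
17.975 [ 0.51814923 -0.12562918  0.17839218] F [ 5.1 38.3  5.8] M [ 8.46 -1.85  1.03] 0.040310714279750255 jawyaw -125.97714081936228 toolx [ 0.003  0.01  -1.   ]
[0.0462 0.02   0.2587 0.009 ] 68
20 5 [ 0.007  0.004 -0.003 -0.006 -0.009] [294. 246. 270. 233. 190.]
25 3 [ 0.001 -0.002 -0.012] [203.  55. 181.]
30 1 [0.008] [84.]
```

View pics/tw13.png

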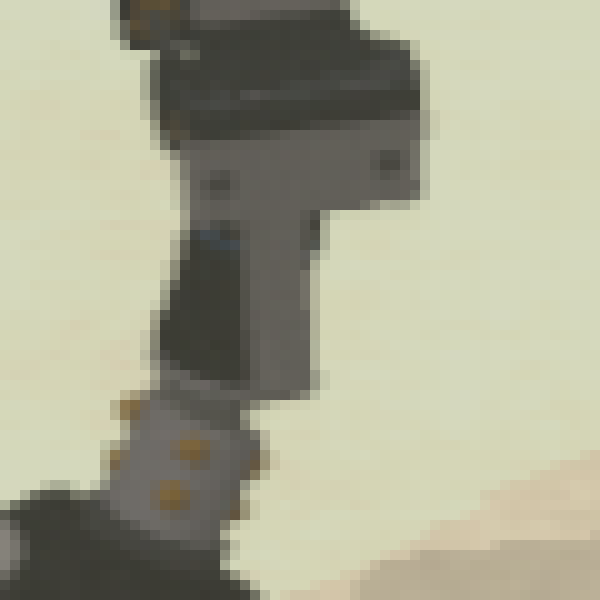

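The line is hidden again behind the left edge, which makes a second clear minus stroke. I'll do one more full cycle for margin, ending centred.

Call:
{"op": "servo_tool", "data": {"motion": [0,0,0,-10,0,0,0,-20,0,0,0,-30,0,0,0,-40,0,0,0,-50,0,0,0,-56,0,0,0,-56,0,0,0,-46,0,0,0,-36,0,0,0,-26,0,0,0,-16,0,0,0,-6,0,0,0,0,0,0,0,0,0,0,0,-10,0,0,0,-20,0,0,0,-28,0,0,0,-28]}}

```text
time_s: 20.32
ee_pos: [0.5145, -0.1322, 0.1776]
eef_rot: [-1.329, 1.565, -3.038]
force: [-20.4, -1.8, 6.5]
grip_width: 0.0383
```

```bash
python3 look.py tw14.png 260 140 60;python3 ang.py now .012 tw14
```

```text
20.325 [ 0.51448248 -0.13215284  0.17763722] F [-20.4  -1.8   6.5] M [-1.03  3.72  0.59] 0.038346074388807216 jawyaw -97.90681198548235 toolx [-0.006 -0.001 -1.   ]
[ 0.0129 -0.0004  0.1053  0.0182] 145
-25 1 [-0.009] [184.]
-20 1 [-0.011] [127.]
-15 1 [-0.014] [76.]
0 1 [-0.012] [33.]
5 1 [-0.014] [33.]
```

View pics/tw14.png

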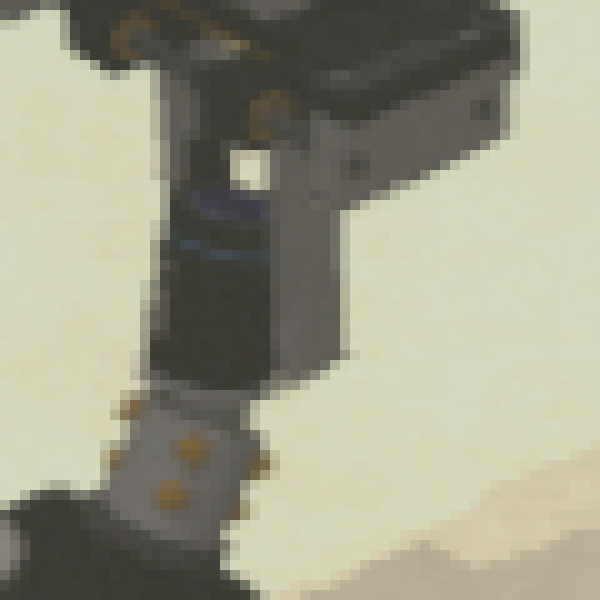

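The twisting is done, but the pads are now gripping off-centre. I'll re-grip squarely, then draw it out.

Call:
{"op": "servo_tool", "data": {"motion": [0,0,0,0,0,0,0,0,0,0,0,0,0,0,0,0], "gripper": 0.7}}

```text
time_s: 20.92
ee_pos: [0.517, -0.1315, 0.178]
eef_rot: [2.098, 1.571, 0.388]
force: [-0.1, 0.5, 0.2]
grip_width: 0.0661
```

```bash
python3 look.py tw15.png 260 140 60; python3 ang.py now .006 tw15;python3 - <<'E'
from h import *
print(togo(ctrl.get_obs(),[.5205,-.132,.172],np.radians(82)))
E
```

```text
20.925 [ 0.51696258 -0.13148806  0.17795711] F [-0.1  0.5  0.2] M [ 0.05  0.   -0.  ] 0.06612186821102639 jawyaw -98.03100666071252 toolx [ 0.  0. -1.]
[ 1.100e-02 -1.000e-04  1.675e-01 -1.200e-03] 175
-30 1 [-0.005] [131.]
-25 2 [ 0.006 -0.007] [ 69. 148.]
-20 2 [ 0.003 -0.01 ] [ 62. 188.]
-15 2 [ 0.001 -0.012] [ 58. 104.]
-10 3 [ 0.008 -0.002 -0.015] [46. 52. 35.]
-5 3 [ 0.005  0.002 -0.008] [33. 37. 45.]
0 1 [-0.] [33.]
(array([5.9, 3.6, 0. ]), np.float64(-0.030873253529591693))
```

View pics/tw15.png

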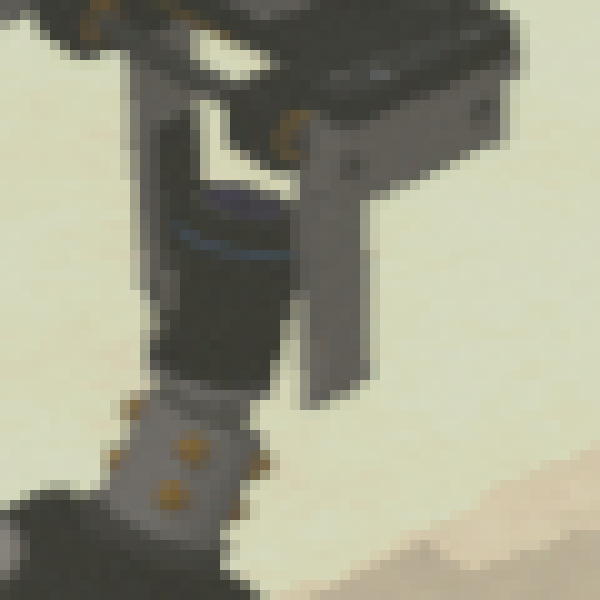

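```bash
cat > axis.py <<'E'
from ang import *
def line(c,out):
    p,n,A=meas(c,out); _,_,_,d0,m0=body(c,out)
    yh=np.array([-np.sin(yaw),np.cos(yaw),0]); eh=np.cross(yh,d0)
    d=d0+p[2]*eh+p[3]*yh; d/=np.linalg.norm(d); return m0+d0*(.03+out)+p[0]*eh+p[1]*yh,d
if __name__=='__main__':
    for f,out in(('scene0',0),('tw5',.001),('tw11',.005),('tw15',.006)):
        import os
        if not os.path.exists('/tmp/%s.npz'%f): continue
        o,d=line(dict(np.load('/tmp/%s.npz'%f)),out); print(f,d.round(3),np.degrees(np.arccos(d[2])),[(o+d*(z-o[2])/d[2]).round(4) for z in(.17,.18,.19,.2,.21)])
E
python3 axis.py
python3 - <<'E'
from h import *
c=dict(np.load('/tmp/tw15.npz')); W=cloud(c)
for v in range(158,182,2):
    print(v,[(u,)+tuple((W[v,u]*1000).round().astype(int)) for u in range(276,291,2) if c['color'][v,u].astype(int).sum()<240])
E
```

```text
scene0 [-0.54   0.081  0.838] 33.09488761058898 [array([ 0.5339, -0.1341,  0.17  ]), array([ 0.5274, -0.1331,  0.18  ]), array([ 0.521 , -0.1321,  0.19  ]), array([ 0.5146, -0.1312,  0.2   ]), array([ 0.5081, -0.1302,  0.21  ])]
tw11 [-0.423  0.068  0.904] 25.34542034980311 [array([ 0.541 , -0.1358,  0.17  ]), array([ 0.5363, -0.135 ,  0.18  ]), array([ 0.5316, -0.1343,  0.19  ]), array([ 0.5269, -0.1335,  0.2   ]), array([ 0.5222, -0.1328,  0.21  ])]
tw15 [-0.395  0.054  0.917] 23.501107330077293 [array([ 0.5408, -0.1349,  0.17  ]), array([ 0.5365, -0.1344,  0.18  ]), array([ 0.5322, -0.1338,  0.19  ]), array([ 0.5279, -0.1332,  0.2   ]), array([ 0.5236, -0.1326,  0.21  ])]
158 [(276, np.int64(517), np.int64(-165), np.int64(226)), (278, np.int64(524), np.int64(-150), np.int64(235)), (280, np.int64(515), np.int64(-149), np.int64(231))]
160 [(276, np.int64(517), np.int64(-166), np.int64(219)), (278, np.int64(535), np.int64(-139), np.int64(237)), (280, np.int64(530), np.int64(-135), np.int64(236)), (282, np.int64(529), np.int64(-128), np.int64(239)), (284, np.int64(524), np.int64(-125)
[... 2284 characters left out ...]
 np.int64(542), np.int64(-118), np.int64(200)), (284, np.int64(536), np.int64(-115), np.int64(198)), (286, np.int64(530), np.int64(-113), np.int64(195))]
176 [(276, np.int64(554), np.int64(-132), np.int64(192)), (278, np.int64(550), np.int64(-128), np.int64(192)), (280, np.int64(545), np.int64(-124), np.int64(191)), (282, np.int64(543), np.int64(-118), np.int64(193)), (284, np.int64(540), np.int64(-112), np.int64(194)), (286, np.int64(528), np.int64(-115), np.int64(187))]
178 [(280, np.int64(547), np.int64(-122), np.int64(186)), (282, np.int64(545), np.int64(-116), np.int64(187)), (284, np.int64(539), np.int64(-114), np.int64(185)), (286, np.int64(531), np.int64(-113), np.int64(182))]
180 []
```

A cylinder fit shows the eyepiece is about 13 mm out and now leans only 23.5°, with its axis at (0.526, −0.133) at z = 0.205. That explains the off-centre grip. I'll re-grip on the real axis and draw it out.

```bash
python3 - <<'E'
from h import *
print(togo(ctrl.get_obs(),[.526,-.1329,.186],np.radians(82)))
E
```

```text
(array([-8.1,  9.2,  0.1]), np.float64(-0.030873253529591693))
```

Call:
{"op": "servo_tool", "data": {"motion": [-8,9,0,0,-8,9,0,0]}}

```text
time_s: 21.28
ee_pos: [0.5267, -0.133, 0.1867]
eef_rot: [1.427, 1.569, -0.284]
force: [0.5, 0.2, 0.0]
grip_width: 0.0657
```

Call:
{"op": "servo_tool", "data": {"motion": [0,0,0,0,0,0,0,0,0,0,0,0,0,0,0,0,0,0,0,0,-2,-1,0,5,-4,-2,0,0,-6,-3,0,-5,-8,-4,0,0,-10,-5,0,5,-12,-6,0,0,-12,-6,0,0], "gripper": 0, "force": 60}}

```text
time_s: 22.78
ee_pos: [0.5196, -0.1319, 0.1979]
eef_rot: [-1.558, 1.57, 3.014]
force: [-2.0, 0.2, -0.6]
grip_width: 0.0393
```

```bash
python3 look.py tw16.png 260 130 60
```

```text
22.775 [ 0.51959599 -0.13194944  0.19785306] F [-2.   0.2 -0.6] M [0.02 0.55 0.03] 0.03934720048689185 jawyaw -98.04914824117117 toolx [-0.001  0.    -1.   ]
```

View pics/tw16.png

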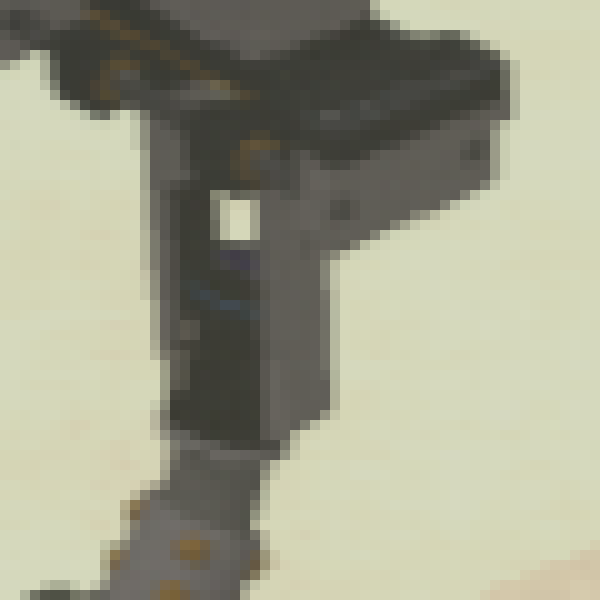

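Call:
{"op": "servo_tool", "data": {"motion": [-2,-1,0,5,-4,-2,0,0,-6,-3,0,-5,-9,-5,0,0,-12,-7,0,0,-15,-8,0,0,-20,-9,0,0,-35,-9,0,0,-60,-9,0,0,-90,-9,0,0,-90,-9,0,0]}}

```text
time_s: 24.2
ee_pos: [0.5116, -0.1309, 0.2904]
eef_rot: [1.397, 1.566, -0.314]
force: [0.0, 0.4, -2.3]
grip_width: 0.0396
```

```bash
python3 look.py out1.png 240 90 110
```

```text
24.2 [ 0.51163545 -0.13093217  0.29039733] F [ 0.   0.4 -2.3] M [0.03 0.09 0.06] 0.03964595778559878 jawyaw -98.02750819566876 toolx [ 0.004 -0.001 -1.   ]
```

View pics/out1.png

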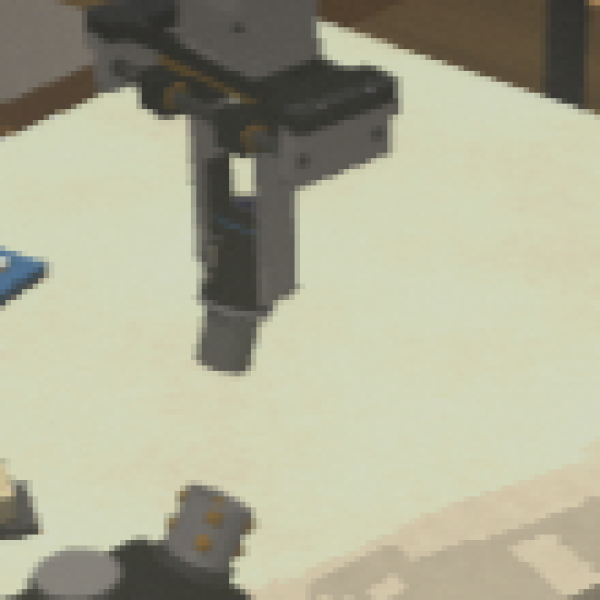

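```bash
python3 - <<'E'
from h import *
from scipy.optimize import least_squares
c=cam('scene'); np.savez('/tmp/out1.npz',**c); W=cloud(c); o=ctrl.get_obs(); g=o['ee_pos']+[0,0,.019]
jy=np.radians(82); j=np.array([np.cos(jy),np.sin(jy),0]); f=np.array([np.sin(jy),-np.cos(jy),0]) # f forward
w=W.reshape(-1,3); px=np.stack(np.meshgrid(range(640),range(400)),-1).reshape(-1,2)
k=(abs(w[:,0]-g[0])<.06)&(abs(w[:,1]-g[1])<.045)&(w[:,2]<.295)&(w[:,2]>.21); 
v=w[k]-g; print(k.sum(), v.min(0),v.max(0))
P=np.stack([v@f,v@j,v[:,2]],-1)
sel=(P[:,2]<-.035) ; B=P[sel]; print(sel.sum()); 
# barrel axis: x=a+b*z (forward), y=cy
def res(p):
    n=np.hypot(1,p[1]); return (np.hypot((B[:,0]-p[0]-p[1]*B[:,2])/n,B[:,1]-p[2])-.015)*1000
p=least_squares(res,[0,-.3,0],loss='soft_l1').x; print(p,'lean deg',np.degrees(np.arctan(-p[1])),'rms',np.std(res(p)))
print('lowest',np.sort(P[:,2])[:8])
E
```

```text
151 [-5.37212876e-05 -1.43687162e-02 -5.76475033e-02] [ 0.03624921  0.02885526 -0.01164031]
65
[ 8.07733778e-03 -1.82630121e-01 -6.82315198e-05] lean deg 10.349872060743262 rms 2.084856153508405
lowest [-0.0576475  -0.05759945 -0.05518777 -0.05477937 -0.05402441 -0.05402264
 -0.0534912  -0.05324447]
```

The eyepiece is out and held with about 2 N of weight, leaning about 10–18°, barrel forward. I'll stand it upright by nudging the barrel end against the fixed station's −x face with a lighter grip, first moving to hover in front of it.

```bash
python3 - <<'E'
from h import *
o=ctrl.get_obs()
print(togo(o,[.450,.220,.290],np.radians(80)),togo(o,[.45,.22,.071],np.radians(80)),o['qpos'].round(2))
t=dict(np.load('/tmp/top0.npz')); W=cloud(t); w=W[205:290,205:300].reshape(-1,3); q=w[(w[:,2]>.05)&(w[:,2]<.07)]
print(cv2.minAreaRect((q[:,:2]*1000).astype(np.float32)), q[:,0].max())
E
```

```text
(array([  -2.6, -109.2, -338.7]), np.float64(1.9706227194939459)) (array([ 216.4, -109.1, -338.7]), np.float64(1.9706227194939459)) [-0.32  0.2   1.46 -0.    1.49  1.39]
((334.5477294921875, 224.90625), (171.81292724609375, 150.93153381347656), 70.38243865966797) 0.43103296148609416
```

Call:
{"op": "servo_tool", "data": {"motion": [0,-10,-30,0,0,-25,-80,0,0,-45,-135,0.5,0,-60,-190,1,0,-80,-245,1.5,0,-95,-295,2,0,-106,-330,2,0,-109,-339,2,0,-109,-339,2,50,-109,-339,2,105,-109,-339,2,160,-109,-339,2,195,-109,-339,2,216,-109,-339,2,216,-109,-339,2]}}

```text
time_s: 26.18
ee_pos: [0.4499, 0.2187, 0.0707]
eef_rot: [-0.979, 1.568, -2.726]
force: [-0.5, 0.1, -0.7]
grip_width: 0.0396
```

```bash
python3 look.py st1.png 300 180 100
```

```text
26.175 [0.44990615 0.21874717 0.07067661] F [-0.5  0.1 -0.7] M [0.04 0.02 0.  ] 0.039561723315964616 jawyaw -100.11649851992001 toolx [-0.003 -0.001 -1.   ]
```

View pics/st1.png

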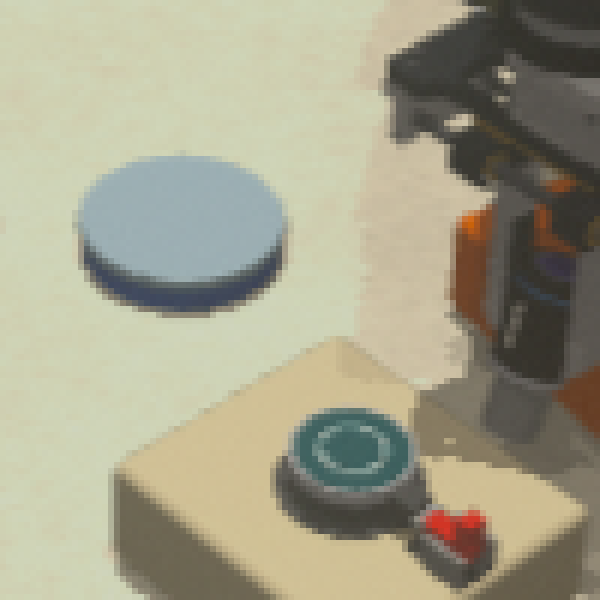

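The barrel hangs just in front of the station face. I'll lighten the grip and advance in steps.

Call:
{"op": "servo_tool", "data": {"motion": [0,0,0,0,0,5,0,0,0,10,0,0,0,15,0,0,0,20,0,0,0,23,0,0,0,23,0,0], "gripper": 0, "force": 20}}

```text
time_s: 27.1
ee_pos: [0.4727, 0.2162, 0.0718]
eef_rot: [-1.351, 1.569, -3.097]
force: [-2.1, 1.1, -1.2]
grip_width: 0.0394
```

Call:
{"op": "servo_tool", "data": {"motion": [0,2,0,0,0,4,0,0,0,6,0,0,0,6,0,0]}}

```text
time_s: 27.6
ee_pos: [0.4781, 0.2153, 0.0719]
eef_rot: [-1.383, 1.569, -3.128]
force: [-7.8, 2.2, 2.8]
grip_width: 0.0399
```

```bash
python3 look.py st2.png 340 180 80
```

```text
27.6 [0.47813774 0.21532249 0.07185143] F [-7.8  2.2  2.8] M [ 0.45  1.65 -0.03] 0.039887736283859304 jawyaw -100.02634038653346 toolx [-0.002 -0.    -1.   ]
```

View pics/st2.png

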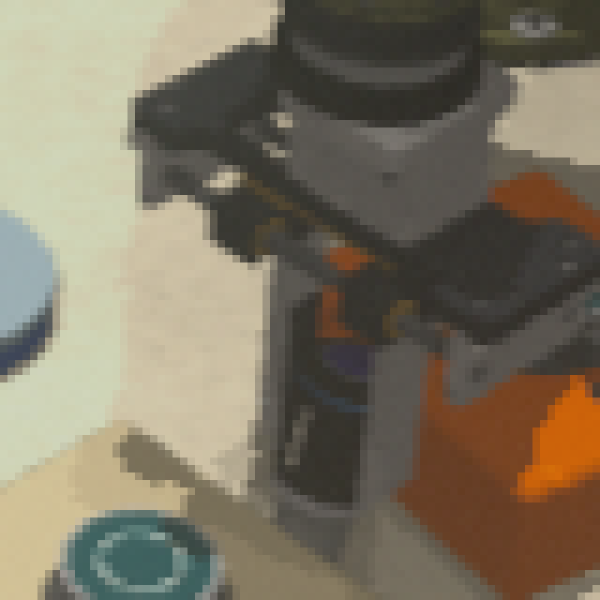

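Call:
{"op": "servo_tool", "data": {"motion": [0,2,0,0,0,4,0,0,0,5,0,0,0,6,0,0,0,6,0,0], "gripper": 0, "force": 15}}

```text
time_s: 28.28
ee_pos: [0.4843, 0.2142, 0.0719]
eef_rot: [-1.376, 1.569, -3.122]
force: [-4.5, 1.0, 0.6]
grip_width: 0.0396
```

```bash
cat > lean.py <<'E'
from h import *; import sys
from scipy.optimize import least_squares
c=cam('scene'); W=cloud(c); o=ctrl.get_obs(); R=toolR(o); g=o['ee_pos']-R[:,0]*.019; f=R[:,1]; j=R[:,2]
w=W.reshape(-1,3); gs=c['color'].astype(int).sum(-1).ravel(); v=w-g
P=np.stack([v@f,v@j,v[:,2]],-1)
k=(abs(P[:,1])<.0175)&(P[:,0]>-.03)&(P[:,0]<.05)&(P[:,2]>-.022)&(P[:,2]<.04)&(gs<300)
B=P[k]
def res(p): n=np.hypot(1,p[1]); return (np.hypot((B[:,0]-p[0]-p[1]*B[:,2])/n,B[:,1]-p[2])-.02)*1000
p=least_squares(res,[0,-.2,0],loss='soft_l1').x; print(k.sum(),p.round(4),'lean',np.degrees(np.arctan(-p[1])),'rms',np.std(res(p)))
E
python3 lean.py; python3 look.py st3.png 340 180 80
```

```text
211 [-0.0042 -0.2236 -0.0009] lean 12.606353218391916 rms 4.405276414334175
28.325 [0.48431273 0.21421039 0.0718806 ] F [-4.5  1.9  0.4] M [0.22 1.16 0.02] 0.039932318479693925 jawyaw -100.02657539095323 toolx [-0.001 -0.    -1.   ]
```

View pics/st3.png

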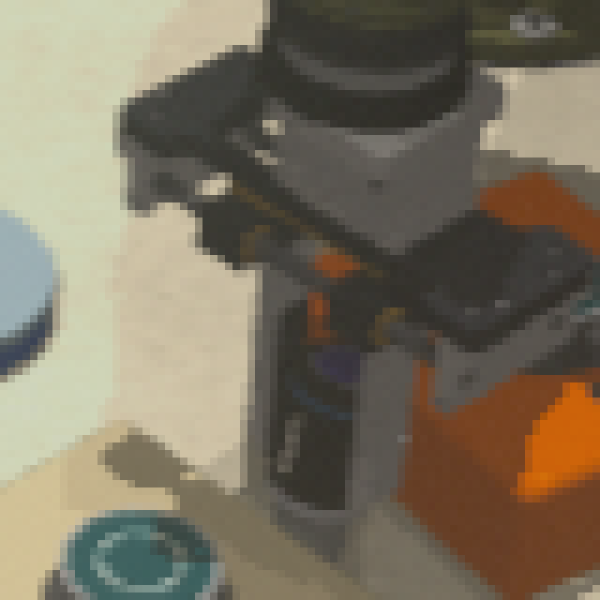

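Call:
{"op": "servo_tool", "data": {"motion": [0,1,0,0,0,2,0,0,0,3,0,0,0,4,0,0,0,4,0,0]}}

```text
time_s: 29.0
ee_pos: [0.4883, 0.2135, 0.0719]
eef_rot: [-1.364, 1.57, -3.109]
force: [-5.1, 1.2, 1.0]
grip_width: 0.04
```

```bash
python3 lean.py; python3 look.py st4.png 340 200 60
```

```text
199 [-0.0059 -0.1913 -0.0009] lean 10.829173287734221 rms 4.2843750772053495
29.05 [0.48830636 0.21349566 0.07187811] F [-4.8  1.4  1.6] M [ 0.22  1.13 -0.  ] 0.0396880170213535 jawyaw -100.0283482311091 toolx [-0.001 -0.    -1.   ]
```

View pics/st4.png

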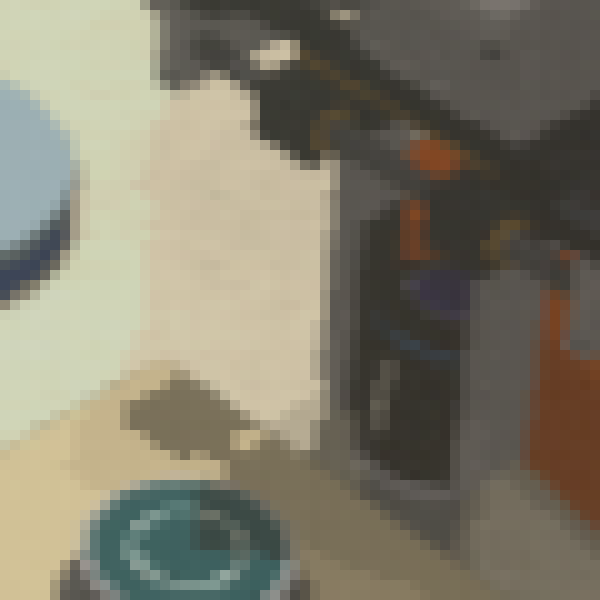

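```bash
cat > slope.py <<'E'
from h import *
c=cam('scene'); o=ctrl.get_obs(); R=toolR(o); g=o['ee_pos']-R[:,0]*.019; f=R[:,1]
m=g+f*.02
for a in(-5,0,5,10,15,20):
    d=np.cos(np.radians(a))*np.array([0,0,1])-np.sin(np.radians(a))*f
    p=np.array(proj(c,m-d*.01)); q=np.array(proj(c,m+d*.01)); s=(q-p); print(a,(s[0]/-s[1]).round(3),p.round(1),q.round(1))
b=c['color'].astype(int).sum(-1)[230:250,372:388]; print(b)
E
python3 slope.py
```

```text
-5 0.019 [376.6 243.7] [376.7 238.6]
0 0.098 [376.4 243.8] [376.9 238.5]
5 0.169 [376.2 244. ] [377.2 238.4]
10 0.235 [376.  244.1] [377.4 238.3]
15 0.297 [375.8 244.1] [377.6 238.2]
20 0.356 [375.6 244.2] [377.8 238.1]
[[428 258 256 207 158 162 152 150 151 169 182 190 179 172 178 229]
 [430 258 265 219 155 158 157 155 150 153 166 179 185 189 204 243]
 [390 258 264 218 157 165 169 156 149 150 149 153 157 163 196 233]
 [389 275 257 197 152 152 162 177 170 153 149 141 149 150 191 238]
 [383 274 254 191 158 148 152 160 188 194 171 152 145 144 192 238]
 [343 275 250 194 154 154 162 163 153 162 178 180 186 177 224 253]
 [343 279 240 178 154 170 234 216 148 154 148 159 158 165 218 253]
 [348 275 238 178 152 168 235 214 149 149 150 150 147 157 225 252]
 [426 276 226 165 156 223 238 185 150 156 148 148 143 160 226 253]
 [391 278 223 162 154 224 222 166 147 152 147 147 148 158 223 255]
 [393 275 222 164 154 265 245 151 147 148 152 149 146 178 230 259]
 [391 282 259 202 167 238 212 152 155 151 149 150 145 169 234 255]
 [296 280 282 225 170 237 214 154 146 152 153 147 149 201 253 268]
 [285 283 277 227 181 180 170 152 154 150 150 152 149 199 254 272]
 [281 281 277 234 174 154 153 154 151 148 155 148 149 224 269 273]
 [279 282 285 272 220 165 148 149 149 146 144 147 146 230 274 270]
 [277 283 282 299 292 236 177 153 148 149 151 150 155 232 277 280]
 [309 283 279 286 266 264 253 202 163 151 154 148 161 240 277 270]
 [322 310 287 273 240 234 260 269 278 253 237 214 195 243 268 268]
 [324 316 318 287 241 221 226 237 263 271 274 274 273 256 258 272]]
```

The white line's slope in the image (0.17) corresponds to about 5° of lean. I'll push 4 mm more.

Call:
{"op": "servo_tool", "data": {"motion": [0,1,0,0,0,2,0,0,0,3,0,0,0,4,0,0,0,4,0,0]}}

```text
time_s: 29.78
ee_pos: [0.4923, 0.2128, 0.0719]
eef_rot: [-1.316, 1.57, -3.062]
force: [-5.4, 1.8, 1.2]
grip_width: 0.0398
```

```bash
python3 slope.py; python3 look.py st5.png 340 200 60
```

```text
-5 0.017 [375.6 244.3] [375.7 239.2]
0 0.096 [375.4 244.5] [375.9 239.1]
5 0.168 [375.2 244.6] [376.1 239. ]
10 0.234 [375.  244.7] [376.4 238.9]
15 0.296 [374.8 244.8] [376.6 238.8]
20 0.356 [374.6 244.8] [376.8 238.7]
[[258 253 217 165 150 152 147 160 189 190 185 179 175 185 227 251]
 [258 257 208 157 165 155 152 154 166 185 180 182 180 172 231 251]
 [258 259 211 159 163 172 160 148 147 156 183 189 211 217 230 253]
 [276 255 197 155 155 184 176 148 152 145 146 154 151 192 240 254]
 [273 256 191 159 154 162 186 184 160 148 145 150 147 195 245 253]
 [276 253 197 159 155 153 161 177 185 185 171 153 151 198 242 253]
 [275 248 194 154 147 164 161 156 159 176 183 190 189 229 250 256]
 [277 235 177 153 149 254 233 150 152 154 155 158 154 216 255 251]
 [279 236 178 154 167 235 213 150 155 150 147 146 154 221 253 255]
 [277 227 166 151 166 231 208 150 148 154 145 149 162 220 254 257]
 [275 226 164 154 191 218 186 144 152 145 152 153 158 224 254 254]
 [282 224 173 162 225 222 165 151 156 148 146 151 180 230 253 255]
 [279 277 251 195 228 218 159 146 151 153 149 141 205 243 252 259]
 [282 280 260 199 260 244 155 151 150 150 151 149 203 256 274 264]
 [278 282 257 195 179 172 149 151 153 147 151 148 205 257 269 269]
 [284 285 273 235 177 152 148 149 151 146 151 149 228 273 270 262]
 [282 282 277 273 220 158 153 148 149 150 153 154 233 278 279 267]
 [303 278 317 322 286 253 202 162 152 145 156 160 236 272 279 266]
 [319 312 294 275 257 264 278 253 217 187 173 178 240 273 274 267]
 [319 321 319 289 241 228 236 257 269 274 270 272 272 269 265 270]]
29.825 [0.49235328 0.21275403 0.07188945] F [-6.   0.8  0.9] M [ 0.23  1.15 -0.01] 0.03960409163786095 jawyaw -100.02833041320852 toolx [-0.001 -0.    -1.   ]
```

View pics/st5.png

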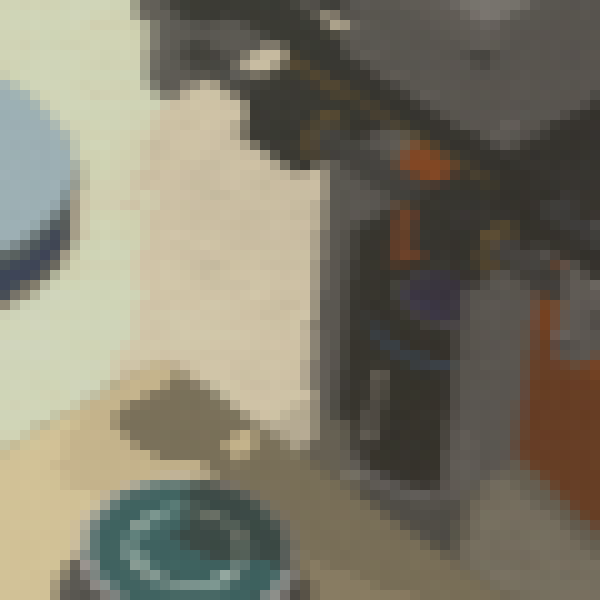

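Call:
{"op": "servo_tool", "data": {"motion": [0,0,0,0,0,0,0,0,0,-8,0,0,0,-16,0,0,-40,-16,0,0,-80,-16,0,0,-80,-16,0,0], "gripper": 0, "force": 40}}

```text
time_s: 30.75
ee_pos: [0.4779, 0.216, 0.1547]
eef_rot: [2.073, 1.565, 0.328]
force: [0.3, -0.1, -2.9]
grip_width: 0.0392
```

```bash
python3 - <<'E'
from h import *
for n,win in(('scene',(240,290,335,385)),('top',(155,190,240,280))):
    c=dict(np.load('/tmp/%s0.npz'%n)); h=cv2.cvtColor(c['color'],cv2.COLOR_RGB2HSV)
    m=np.zeros(h.shape[:2],np.uint8); a,b,l,r=win
    m[a:b,l:r]=((h[a:b,l:r,0]>75)&(h[a:b,l:r,0]<105)&(h[a:b,l:r,1]>60))
    ct=max(cv2.findContours(m,0,1)[0],key=cv2.contourArea)[:,0]
    P=np.array([ray(c,u,v,.082)[:2] for u,v in ct])*1000
    print(n,cv2.minEnclosingCircle(P.astype(np.float32)),cv2.fitEllipse(P.astype(np.float32)))
o=ctrl.get_obs(); print(o['ee_pos'],o['force'])
print(togo(o,[.582,.197,.150],np.radians(80)))
E
python3 look.py st6.png 330 170 80; python3 slope.py|head -6
```

```text
scene ((578.5228881835938, 197.2096405029297), 25.466506958007812) ((578.052978515625, 196.9825897216797), (46.80994415283203, 48.777069091796875), 34.9056282043457)
top ((579.0259399414062, 196.348876953125), 24.97056007385254) ((578.8600463867188, 196.74920654296875), (46.62464141845703, 48.367156982421875), 52.845947265625)
[0.47791346 0.21602748 0.15470614] [ 0.31238811 -0.12986947 -2.87696061]
(array([  5.2, 105.8,   0.6]), np.float64(-0.022293411771386218))
30.75 [0.47791346 0.21602748 0.15470614] F [ 0.3 -0.1 -2.9] M [0.04 0.02 0.04] 0.03922013995419272 jawyaw -100.02153563886665 toolx [ 0.005  0.002 -1.   ]
-5 0.027 [381.7 220. ] [381.9 214.5]
0 0.102 [381.5 220.2] [382.1 214.4]
5 0.171 [381.3 220.3] [382.3 214.3]
10 0.234 [381.1 220.4] [382.5 214.2]
15 0.295 [380.9 220.4] [382.7 214.1]
20 0.353 [380.7 220.5] [382.9 214.1]
```

View pics/st6.png

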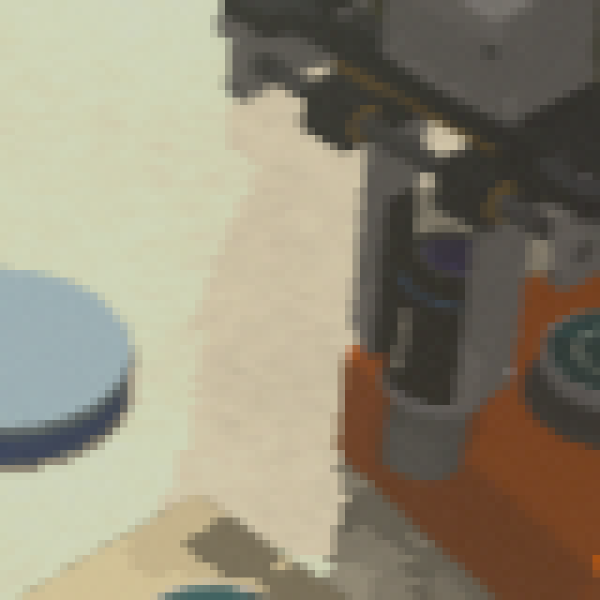

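```bash
python3 - <<'E'
from h import *
c=cam('scene'); o=ctrl.get_obs(); R=toolR(o)
for z in(.112,.117,.122):
    P=ray(c,386.0,231.7,z); print(z,P,'rel tool f,j mm',(P-o['ee_pos'])@R[:,1]*1000,(P-o['ee_pos'])@R[:,2]*1000)
W=cloud(c); g=o['ee_pos']
k=(np.abs(W[...,0]-g[0])<.05)&(np.abs(W[...,1]-g[1])<.04)&(W[...,2]<.16)&(W[...,2]>.10); k[:,:375]=0
for v in range(222,236,2):
    us=[u for u in range(378,396) if k[v,u]]
    print(v,[tuple((((W[v,u]-g)@R[:,[1,2]])*1000).round().astype(int))+(int(W[v,u,2]*1000),) for u in us])
E
```

```text
0.112 [0.47843707 0.22008817 0.112     ] rel tool f,j mm 1.3171149221001035 -5.067531777593861
0.117 [0.48382602 0.22303868 0.117     ] rel tool f,j mm 6.103535490990182 -8.907455663055572
0.122 [0.48921497 0.22598919 0.122     ] rel tool f,j mm 10.88995605988015 -12.747379548517264
222 [(np.int64(15), np.int64(5), 148), (np.int64(13), np.int64(3), 147), (np.int64(16), np.int64(-6), 155), (np.int64(14), np.int64(-8), 155), (np.int64(15), np.int64(-12), 158), (np.int64(9), np.int64(-11), 154), (np.int64(12), np.int64(-17), 159), (np.int64(6), np.int64(-16), 156), (np.int64(-3), np.int64(-29), 159)]
224 [(np.int64(12), np.int64(3), 140), (np.int64(17), np.int64(-4), 147), (np.int64(12), np.int64(-4), 144), (np.int64(12), np.int64(-7), 146), (np.int64(14), np.int64(-13), 151), (np.int64(10), np.int64(-13), 149), (np.int64(12), np.int64(-17), 152), (np.int64(5), np.int64(-15), 147), (np.int64(10), np.int64(-23), 155), (np.int64(10), np.int64(-26), 157), (np.int64(9), np.int64(-29), 158), (np.int64(-4), np.int64(-22), 147)]
226 [(np.int64(12), np.int64(7), 131), (np.int64(10), np.int64(5)
[... 829 characters left out ...]
14), np.int64(-4), 123), (np.int64(13), np.int64(-7), 125), (np.int64(7), np.int64(-6), 121), (np.int64(7), np.int64(-9), 123), (np.int64(7), np.int64(-13), 126), (np.int64(0), np.int64(-14), 123), (np.int64(-4), np.int64(-15), 121)]
232 [(np.int64(13), np.int64(4), 111), (np.int64(12), np.int64(0), 113), (np.int64(11), np.int64(-2), 113), (np.int64(11), np.int64(-6), 116), (np.int64(10), np.int64(-8), 117), (np.int64(12), np.int64(-14), 122), (np.int64(8), np.int64(-14), 120), (np.int64(1), np.int64(-12), 115), (np.int64(2), np.int64(-16), 118), (np.int64(-6), np.int64(-14), 112)]
234 [(np.int64(13), np.int64(-12), 114), (np.int64(10), np.int64(-13), 113), (np.int64(4), np.int64(-12), 108)]
```

The barrel-surface points put its axis about 1 mm behind the tool axis, with the bottom at z ≈ 0.110. The pad centre agrees in both views at (0.5785, 0.197), so I move over the pad.

```bash
python3 - <<'E'
from h import *
print(togo(ctrl.get_obs(),[.5795,.1968,.145]))
E
```

```text
(array([  5.6, 104.8,   0.3]), None)
```

Call:
{"op": "servo_tool", "data": {"motion": [0,25,0,0,0,55,0,0,0,85,0,0,5,103,1,0,10,103,1,0,10,103,1,0,10,103,1,0]}}

```text
time_s: 31.78
ee_pos: [0.5776, 0.1969, 0.142]
eef_rot: [-1.211, 1.571, -2.957]
force: [0.6, -0.2, -2.1]
grip_width: 0.0391
```

```bash
python3 look.py st7.png 320 200 80
```

```text
31.775 [0.5776316  0.19686283 0.14198233] F [ 0.6 -0.2 -2.1] M [-0.01  0.01 -0.06] 0.039107958664229024 jawyaw -100.0084517198096 toolx [-0. -0. -1.]
```

View pics/st7.png

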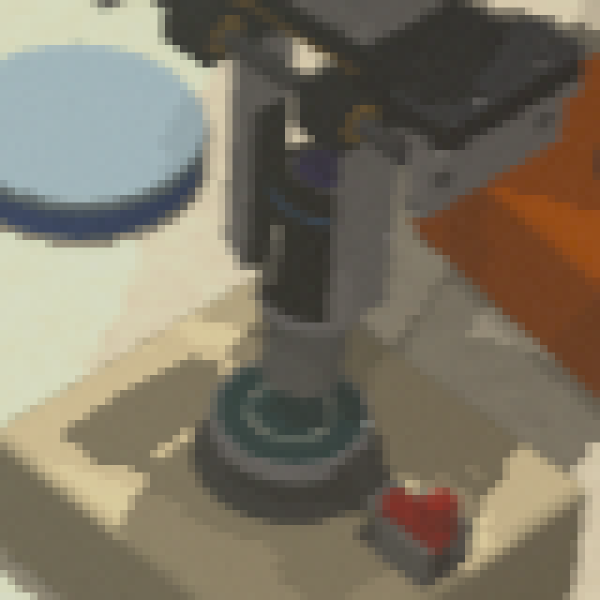

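The barrel stands over the pad. I'll go down gently to contact.

Call:
{"op": "servo_tool", "data": {"motion": [4,1,0,0,8,1.5,0,0,11,1.5,0,0,14,1.5,0,0,16,1.5,0,0,16,1.5,0,0]}}

```text
time_s: 32.58
ee_pos: [0.5797, 0.1963, 0.1258]
eef_rot: [-1.089, 1.571, -2.835]
force: [-0.0, -0.9, -2.6]
grip_width: 0.0392
```

```bash
python3 look.py st8.png 330 215 70
```

```text
32.575 [0.57965719 0.19629044 0.12579865] F [-0.  -0.9 -2.6] M [ 0.03 -0.01  0.04] 0.03918235794727197 jawyaw -100.03661498875795 toolx [-0. -0. -1.]
```

View pics/st8.png

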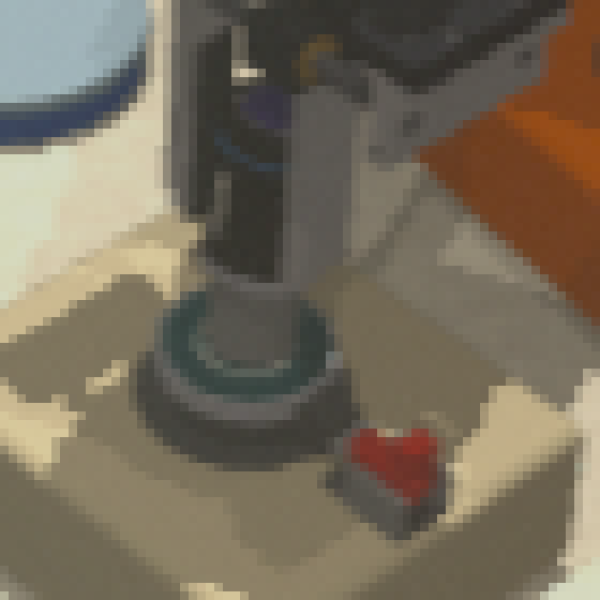

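Call:
{"op": "servo_tool", "data": {"motion": [2,0,0,0,4,0,0,0,6,0,0,0,8,0,0,0,8,0,0,0], "gripper": 0, "force": 25}}

```text
time_s: 33.25
ee_pos: [0.58, 0.1964, 0.1185]
eef_rot: [2.004, 1.57, 0.258]
force: [-0.8, -1.5, 3.7]
grip_width: 0.0398
```

```bash
python3 look.py st9.png 330 215 70
```

```text
33.25 [0.58000636 0.19635047 0.11851617] F [-0.8 -1.5  3.7] M [-0.05  0.25  0.  ] 0.03978244293583548 jawyaw -100.03554919423982 toolx [ 0.001  0.    -1.   ]
```

View pics/st9.png

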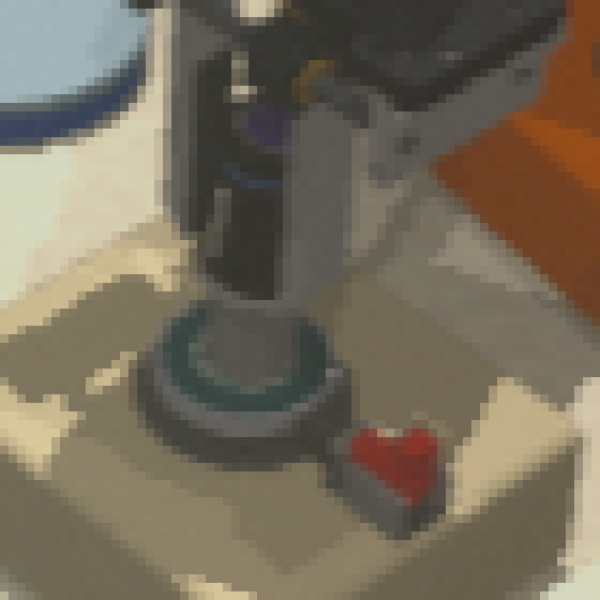

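The pad has started down, with the barrel on the middle of the ring. I'll keep pressing and hold.

Call:
{"op": "servo_tool", "data": {"motion": [2,0,0,0,4,0,0,0,6,0,0,0,8,0,0,0,10,0,0,0,11,0,0,0,11,0,0,0]}}

```text
time_s: 34.17
ee_pos: [0.5811, 0.1964, 0.1098]
eef_rot: [1.922, 1.566, 0.176]
force: [-2.6, -3.3, 21.8]
grip_width: 0.0397
```

Call:
{"op": "servo_tool", "data": {"motion": [0,0,0,0,0,0,0,0,0,0,0,0,0,0,0,0,0,0,0,0,0,0,0,0,0,0,0,0,0,0,0,0,0,0,0,0,0,0,0,0,0,0,0,0,0,0,0,0,0,0,0,0,0,0,0,0,0,0,0,0,0,0,0,0]}}

```text
time_s: 36.17
ee_pos: [0.5811, 0.1964, 0.1098]
eef_rot: [1.917, 1.566, 0.171]
force: [-2.1, -3.3, 21.7]
grip_width: 0.0393
```

```bash
python3 look.py st10.png 330 215 70
```

```text
36.175 [0.58107206 0.19637781 0.10982204] F [-2.1 -3.3 21.7] M [-0.55  0.9   0.08] 0.039286307821217996 jawyaw -100.03875524737818 toolx [ 0.005  0.001 -1.   ]
```

View pics/st10.png

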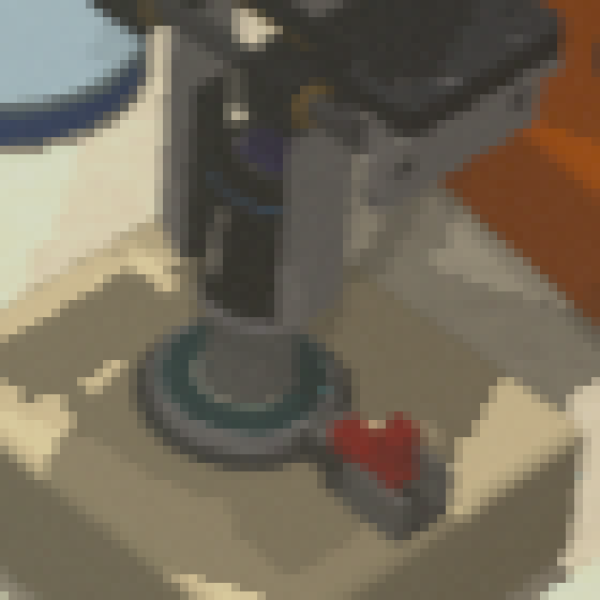

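The pad is at its stop and the red tab has slid in. I'll measure how far.

```bash
cat > tab.py <<'E'
from h import *
def red(c):
    h=cv2.cvtColor(c['color'],cv2.COLOR_RGB2HSV); m=((h[...,0]<8)|(h[...,0]>172))&(h[...,1]>140)&(h[...,2]>60)
    m[:255]=0;m[285:]=0;m[:,360:]&=True;m[:,:360]=0;m[:,390:]=0
    v,u=np.where(m); return u.mean(),v.mean(),m.sum()
a=dict(np.load('/tmp/scene0.npz')); b=cam('scene')
ra,rb=red(a),red(b); print(ra,rb)
p=ray(a,ra[0],ra[1],.088)[:2]; q=ray(b,rb[0],rb[1],.088)[:2]; c0=np.array([.5785,.197])
print('tab moved mm',(q-p)*1000,np.hypot(*(q-p))*1000,'dist',np.hypot(*(p-c0)),np.hypot(*(q-c0)))
E
python3 tab.py
```

```text
(np.float64(375.80434782608694), np.float64(267.67391304347825), np.int64(46)) (np.float64(373.7391304347826), np.float64(266.6521739130435), np.int64(46))
tab moved mm [ 0.25900056 -6.41062647] 6.415856378377007 dist 0.07146081903932984 0.06534446673778084
```

Call:
{"op": "servo_tool", "data": {"motion": [0,0,0,0,0,0,0,0,0,0,0,0,0,0,0,0,0,0,0,0,0,0,0,0,0,0,0,0,0,0,0,0]}}

```text
time_s: 37.28
ee_pos: [0.5811, 0.1964, 0.1098]
eef_rot: [1.918, 1.566, 0.172]
force: [-2.0, -1.9, 22.4]
grip_width: 0.0393
```

```bash
python3 tab.py; python3 slope.py | head -6; python3 -c "
from h import *
c=cam('scene'); print(c['color'].astype(int).sum(-1)[236:254,350:368])"
```

```text
(np.float64(375.80434782608694), np.float64(267.67391304347825), np.int64(46)) (np.float64(373.7391304347826), np.float64(266.6521739130435), np.int64(46))
tab moved mm [ 0.25900056 -6.41062647] 6.415856378377007 dist 0.07146081903932984 0.06534446673778084
-5 -0.025 [353.2 247.9] [353.1 242.5]
0 0.059 [353. 248.] [353.3 242.4]
5 0.136 [352.8 248.2] [353.6 242.3]
10 0.207 [352.5 248.3] [353.8 242.2]
15 0.273 [352.3 248.4] [354.  242.1]
20 0.337 [352.1 248.4] [354.2 242. ]
[[283 241 180 158 167 169 157 150 154 150 148 152 158 228 259 259 258 259]
 [285 242 178 155 153 165 184 173 156 154 150 151 157 223 259 263 261 261]
 [282 237 171 159 153 151 162 180 191 171 153 154 156 225 259 263 262 262]
 [286 234 168 157 169 210 194 157 159 177 192 203 201 239 258 258 264 264]
 [283 228 169 158 170 237 213 150 156 154 154 162 180 234 262 261 264 263]
 [285 229 168 156 193 222 186 143 152 148 154 150 178 232 259 267 268 265]
 [282 231 168 158 230 225 166 151 156 150 152 151 193 246 262 263 260 264]
 [325 225 160 158 231 223 165 155 150 149 146 149 195 249 262 263 265 262]
 [370 221 170 164 273 256 164 155 153 149 150 151 202 251 262 268 262 264]
 [462 345 275 227 277 250 154 157 155 151 147 153 213 251 260 273 268 265]
 [327 312 276 216 243 220 156 154 155 150 148 155 235 276 280 268 267 260]
 [436 331 279 210 175 171 151 152 153 151 148 156 239 281 283 265 261 264]
 [433 333 304 224 158 159 156 156 150 155 151 147 235 279 287 274 264 264]
 [340 331 313 251 175 155 152 152 155 153 150 155 241 284 288 274 263 263]
 [328 329 301 276 259 198 161 153 151 152 161 162 245 279 277 269 262 266]
 [335 330 298 275 285 288 230 174 164 155 153 165 243 279 277 272 262 263]
 [330 330 283 235 241 260 278 273 255 242 245 224 255 282 286 275 264 266]
 [293 270 228 197 212 229 244 259 267 280 284 282 279 263 251 261 264 267]]
```

The tab reading is steady over a further second: about 6.4 mm by coarse pixels, 65 mm from the pad centre against 66 mm expected. I'll ease off the press and look before opening.

Call:
{"op": "servo_tool", "data": {"motion": [-1,0,0,0,-2,0,0,0,-3,0,0,0,-3,0,0,0], "gripper": 0, "force": 6}}

```text
time_s: 37.92
ee_pos: [0.5807, 0.1963, 0.1111]
eef_rot: [1.877, 1.568, 0.131]
force: [2.2, -1.1, 6.6]
grip_width: 0.04
```

Call:
{"op": "servo_tool", "data": {"motion": [-2,0,0,0,-3,0,0,0,-3,0,0,0,-3,0,0,0]}}

```text
time_s: 38.42
ee_pos: [0.5802, 0.1963, 0.1134]
eef_rot: [1.933, 1.569, 0.187]
force: [1.8, -0.0, 5.8]
grip_width: 0.04
```

```bash
python3 tab.py; python3 look.py st11.png 330 215 70
```

```text
(np.float64(375.80434782608694), np.float64(267.67391304347825), np.int64(46)) (np.float64(373.7391304347826), np.float64(266.6521739130435), np.int64(46))
tab moved mm [ 0.25900056 -6.41062647] 6.415856378377007 dist 0.07146081903932984 0.06534446673778084
38.475 [0.58022126 0.19633189 0.11345869] F [ 2.4 -0.9  6.3] M [-0.13 -0.43 -0.02] 0.04022637457040277 jawyaw -100.03847330543549 toolx [ 0.002  0.    -1.   ]
```

View pics/st11.png

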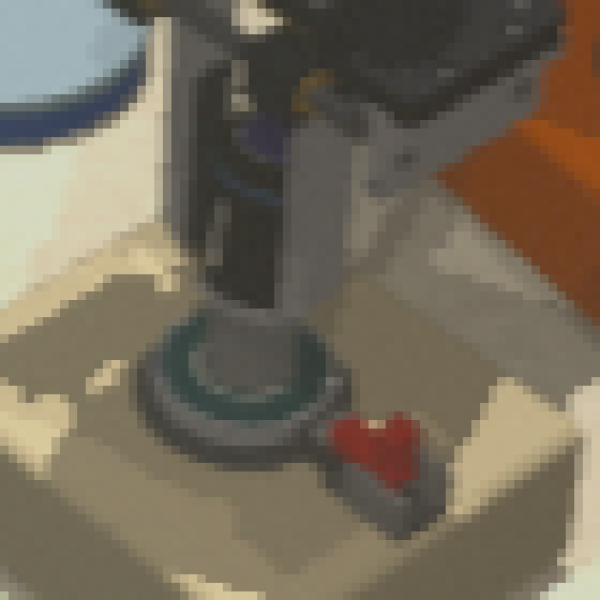

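Call:
{"op": "servo_tool", "data": {"motion": [-1,0,0,0,-1,0,0,0]}}

```text
time_s: 38.78
ee_pos: [0.5798, 0.1963, 0.1139]
eef_rot: [2.187, 1.571, 0.441]
force: [2.6, -0.7, 2.7]
grip_width: 0.04
```

Call:
{"op": "servo_tool", "data": {"motion": [0,0,0,0,0,0,0,0,0,0,0,0,0,0,0,0,0,0,0,0], "gripper": 0.75}}

```text
time_s: 39.4
ee_pos: [0.5797, 0.1963, 0.1139]
eef_rot: [-1.153, 1.571, -2.899]
force: [-0.2, -0.5, 0.2]
grip_width: 0.0705
```

```bash
python3 tab.py; python3 look.py st12.png 330 215 70
```

```text
(np.float64(375.80434782608694), np.float64(267.67391304347825), np.int64(46)) (np.float64(373.7391304347826), np.float64(266.6521739130435), np.int64(46))
tab moved mm [ 0.25900056 -6.41062647] 6.415856378377007 dist 0.07146081903932984 0.06534446673778084
39.45 [0.57969299 0.19629619 0.11393863] F [-1.   0.6 -0.3] M [ 0.04 -0.01  0.05] 0.07069018675553804 jawyaw -100.0357923256464 toolx [-0. -0. -1.]
```

View pics/st12.png

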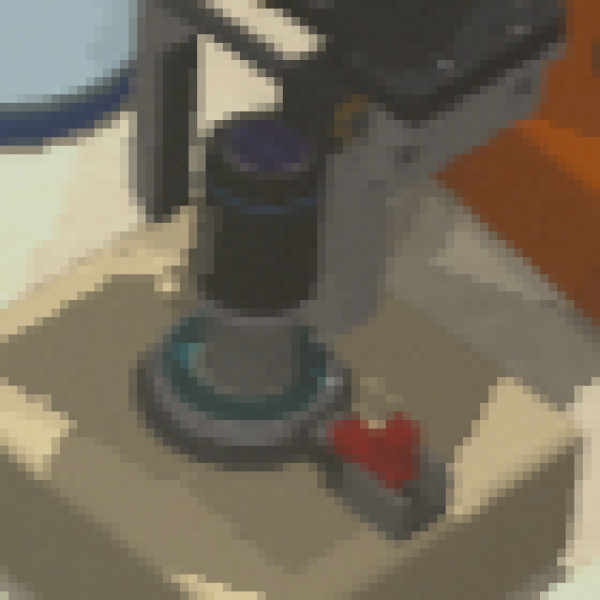

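The eyepiece stands upright on its own, so I raise the gripper clear and check.

Call:
{"op": "servo_tool", "data": {"motion": [-15,0,0,0,-45,0,0,0,-90,0,0,0,-140,0,0,0,-160,0,0,0,-160,-50,0,0,-160,-100,0,0,-160,-150,0,0,-160,-200,0,0,-160,-200,0,0]}}

```text
time_s: 40.75
ee_pos: [0.3809, 0.2317, 0.2757]
eef_rot: [2.27, 1.568, 0.526]
force: [0.2, 0.6, 0.4]
grip_width: 0.0706
```

```bash
python3 tab.py; python3 look.py fin.png 300 190 120; python3 - <<'E'
from h import *
c=cam('scene'); W=cloud(c)
w=W.reshape(-1,3); col=c['color'].reshape(-1,3).astype(int)
k=(np.hypot(w[:,0]-.5785,w[:,1]-.197)<.04)
z=w[k,2]; print('top z',np.sort(z)[-15:].round(3))
t=k&(w[:,2]>.150); print('eye-end centroid',w[t].mean(0),t.sum())
# pad annulus height
g=cv2.cvtColor(c['color'],cv2.COLOR_RGB2HSV).reshape(-1,3)
m=k&(g[:,0]>75)&(g[:,0]<105)&(g[:,1]>60)&(w[:,2]<.09); print('pad z',np.median(w[m,2]),m.sum())
t=cam('top'); save(t['color'],'topfin.png'); print(ctrl.get_obs()['force'])
E
```

```text
(np.float64(375.80434782608694), np.float64(267.67391304347825), np.int64(46)) (np.float64(373.70454545454544), np.float64(266.29545454545456), np.int64(44))
tab moved mm [-0.81258154 -7.24160049] 7.287047857654013 dist 0.07146081903932984 0.06425399256378932
40.8 [0.38226168 0.23146525 0.27549838] F [ 0.3 -0.1  0.8] M [ 0.06 -0.01 -0.05] 0.07063050668116436 jawyaw -99.95534726138123 toolx [ 0.002  0.001 -1.   ]
top z [0.165 0.165 0.165 0.165 0.165 0.166 0.166 0.166 0.166 0.166 0.166 0.166
 0.166 0.166 0.166]
eye-end centroid [0.5837537  0.20072647 0.1608412 ] 163
pad z 0.07403134687185971 26
[-0.11367841 -0.50068479 -0.29134405]
```

View pics/fin.png

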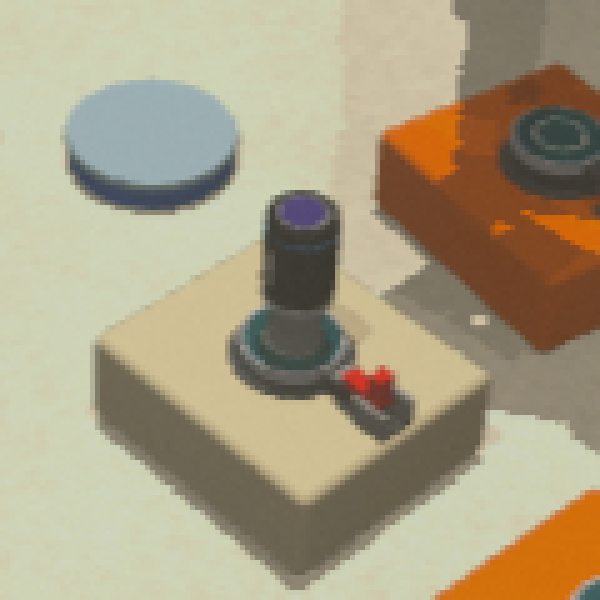

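View pics/topfin.png

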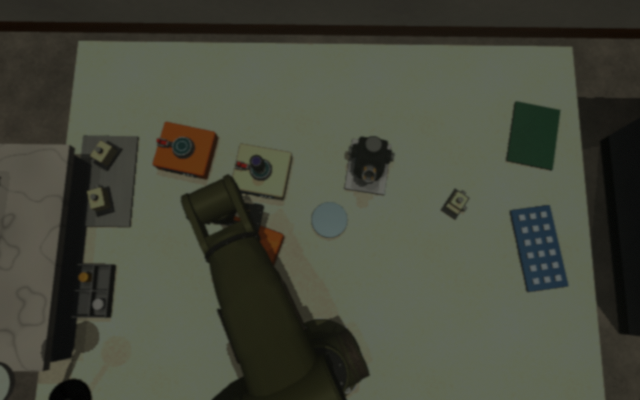

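```bash
python3 - <<'E'
from h import *
a=dict(np.load('/tmp/scene0.npz')); b=cam('scene')
for n,(u0,u1,v0,v1) in dict(jar=(430,458,258,294),wafer=(310,350,204,232),positioner=(218,250,164,192)).items():
    print(n,np.abs(a['color'][v0:v1,u0:u1].astype(int)-b['color'][v0:v1,u0:u1]).mean())
save(b['color'],'last.png')
o=ctrl.get_obs(); print(o['time_s'],o['force'].round(1))
ctrl.hand_in()
E
```

```text
jar 2.587962962962963
wafer 6.860714285714286
positioner 1.9084821428571428
41.0 [ 0.  -0.6 -0.2]
the job is handed in; nothing more can be done
```

View pics/last.png

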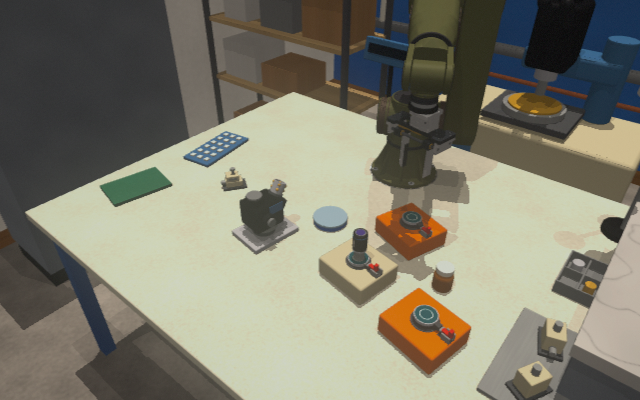

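The job is handed in at 41.0 s: the eyepiece came out of the tube and now stands upright on the held-down pad of the cream unit, with the robot clear of everything.

- **Twisting out:** I twisted it repeatedly both ways while pulling, re-gripping three times because the pads slipped.
    - Four plus strokes read about +12° to +28°.
    - On two minus strokes the index line went out of sight past the body's edge. I took that as well beyond −10°, but could not put a number on it.
    - One minus stroke reached only about −8° to −15°.
    - I did not look at the final plus and minus swings until they were over. After them the line was still hidden or right at the body's edge on the minus side.
- **Standing it up:** It came out leaning about 10–18°. I straightened it by nudging the barrel end lightly (5–8 N) against the station's fixed side. It was never laid on the bench.
- **Pad and catch:** I pressed with about 22 N and held for about 3 s.
    - The catch tab moved in by a measured 6.4–7.3 mm against a nominal 8 mm. That is coarse pixel accuracy; it ended 64–65 mm from the pad centre, against 66 mm expected.
    - The pad stayed down after release, with its top at about 74 mm against 72 mm expected.
- **Final state:** The eyepiece's eye end is level at about 165 mm, where 162 mm was expected. It looks centred on the pad to within a few millimetres.
- **Bystanders:** The jar, the wafer case and the positioner look unmoved. The wafer case's image patch changed a little, which I put down to shadow.

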